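Load a slide carrier into a spring-gate holder

TASK

Take the blue slide carrier off its white rest and load it into the grey holder: hold it tilted, slip its lower end under the lip of the orange spring gate, push the gate back far enough with it to lay the carrier flat and right down on the bed, then ease it back so that its other end slides fully home under the lip of the fixed stop, centred on the bed, and let go so that the gate keeps it clamped. It carries glass: work by feel and never ram or press the carrier hard into the holder, and leave the four loose things standing round about where they are.

Things in the scene. Friction and masses are not known exactly. Their poses are not given: they have to be found in the camera images.
- carrier_mid (a point): centre of the loose blue slide carrier, a rigid flat frame 90 x 40 x 14 mm (x along the 90 mm length, y across, z up), about 0.12 kg, glass slide inlaid on top; its two ends are alike for this job. It starts flat on the white rest, lengthwise on it, centre 37 mm above the bench. Pinch it across its 40 mm width at mid-length.
- rest: white rest, fixed; origin on the bench under its centre, x along its length. Its top (70 x 24 mm) is 30 mm above the bench and narrower than the carrier, so fingers may reach below the carrier's underside; its foot plate is 84 x 50 mm, 6 mm high.
- holder: the holder, fixed; origin on the bench under the centre of the loaded carrier; z up, +x to the fixed stop, -x to the spring gate, which is on the side near the robot (turned at most 0.35 rad). Base plate x -130 to 70 mm, 70 mm wide, 8 mm high; on it the bed, 28 mm wide, flat top 40 mm above the bench. The faces of stop and gate are polished and slippery. Even with the gate open the gap between the two lips is shorter than the carrier.
- bed_mid (a point): point on the bed's top midway under the loaded carrier (holder x = 0, y = 0, 40 mm above the bench); axes as the holder's. Loaded, the carrier lies flat with its centre 7 mm above this point, its length along x, one end against the fixed stop, the other against the gate, both ends under the lips. If it is let go above the bed, the clamp's friction keeps it there instead of letting it drop, so feel for the bed first.
- stop_lip (a point): lower front edge of the fixed stop's lip (dark steel, 44 mm wide), at holder x = 39 mm. The lip overhangs the stop's upright inner face (x = 45 mm) by 6 mm; its underside is 19 mm and its top 23 mm above the bed. With the gate at its end stop and the carrier touching it, the carrier's other end clears this lip by 4 to 9 mm when level, about 1 mm less while being tilted down.
- gate_way (a point): point on the bed's top at holder x = -60 mm, under the sprung orange gate (44 mm wide, 6 mm lip pointing +x, underside 19 mm and top 23 mm above the bed). The gate's block is clamped anywhere in a 5 mm range that no reading tells: gate face at x = -37 to -42 mm at rest, -55 to -60 mm fully open. Behind it the block is 66 mm above the bench, x = -68 to -95 mm; a crossbar moves out to x = -126 mm.
- gate (a joint): how far the spring gate is pushed back (to holder -x) from rest, m: 0 at rest, 0.018 at its rigid end stop. A spring returns it: about 5 N at rest, 12 N at the end stop. With the carrier loaded it stays 0.003 to 0.008 open. It is pushed by the carrier's low end, the carrier tilted 20 to 30 degrees so that its high end passes above the stop's lip.
- blue_jar: loose jar with blue cap, 63 mm across, 39 mm high, origin under its centre; leave alone
- amber_bottle: loose small amber bottle with black cap, 31 mm across, 67 mm high, origin under its centre; leave alone
- counter: loose grey hand counter, 58 x 60 x 36 mm, origin under its centre; leave alone
- cover_box: loose small white carton with a green band, 56 x 56 x 22 mm, origin under its centre; leave alone
Things that resemble listed ones, but are neither listed nor needed, are in the scene too. There is more than one size of the part that bears carrier_mid; the job needs the larger. What is shaped like the holder but green is not meant.

How it is judged:
On the way:
1. the carrier, held in the fingers, pushes the gate back more than 8.5 mm (value of joint gate above 0.0085 m and contact force between the fingers and carrier above 1 N and distance between carrier_mid and bed_mid below 0.06 m), for 0.1 s.
At the end, for the whole second after the job is handed in: Carrier flat on the bed (0.05 rad; centre 5 to 9 mm above bed), centred within 2.5 mm along and 7 mm across, length within 0.06 rad of the holder's x, gate 1.5 to 10.5 mm open, at rest, released; the four loose bystanders within 30 mm of their start (x of carrier_mid in the frame of bed_mid between -0.0025 and 0.0025 m and y of carrier_mid in the frame of bed_mid between -0.007 and 0.007 m and z of carrier_mid in the frame of bed_mid between 0.005 and 0.009 m and angle between carrier_mid's own z axis and vertical below 0.05 rad and angle between the x axis of carrier_mid and the x axis of holder, either way round below 0.06 rad and value of joint gate between 0.0015 and 0.0105 m and linear speed of carrier below 0.01 m/s and distance of each of blue_jar, amber_bottle, counter, cover_box from where it was at the start of the episode below 0.03 m); the robot touches nothing.
It fails at once if the carrier is pressed against the holder or its gate with more than 60 N in all (contact force between carrier and holder above 60 N).
It fails at once if a loose bystander is pushed more than 30 mm (distance of any of blue_jar, amber_bottle, counter, cover_box from where it was at the start of the episode above 0.03 m).
It also fails if it takes over 45 s, if anything falls off the work surface, if the arm or the gripper's body presses on something with over 40 N, if the wrist force passes 120 N, or if a joint passes its speed limit or range.

ROBOT

A 6-joint arm with a two-finger parallel gripper is mounted at the origin on a cart in front of the work surface, level with it; the furniture and walls round the work are solid. World frame = base frame: x ahead of the robot, y to its left, z up, the work surface at z = 0. Lengths are in m, angles in rad, forces in N, time in s.
With the tool pointing down it reaches from about 0.3 to 0.875 m from the base axis. Payload 6.4 kg.
Tool frame: the origin (TCP) lies on the front face of the gripper's body, between the roots of the fingers; the fingertips stand 73 mm ahead of it and the grasp point (between the pads) lies ctrl.pinch_z ahead of it (ctrl.pinch_z is the distance from the TCP to the grasp point, in m); z points along the fingers, x is the direction in which the jaws open and shut, and the axes are right-handed (so a half turn about z gives the same grasp; the last joint's range is limited). The gripper opens to 85 mm and grips with 20 to 120 N. Pads are 22 mm wide; open, the fingers measure 114 mm over their backs; the gripper's body (76 mm by 85 mm) begins 54 mm behind the grasp point. The pads swing forward as they close: fully open they stand 13 mm farther back than shut.
Start: joints at [1.034, 0.181, 1.607, -0, 1.354, -0.206], TCP at [0.187, 0.544, 0.304] pointing down, gripper open.
Joint ranges: [-2.99, 2.99], [-0.89, 2.07], [0.3, 2.58], [-1.14, 4.28], [0, 2.63], [-3.12, 3.12]. Speed limits (rad/s): [2.57, 2.57, 3.01, 3.14, 3.14, 3.14].

INTERFACE

Orientations are given as a unit quaternion [w, x, y, z].
In Python, from bench import ctrl gives the robot as it stands.
- The arm moves only by the tool move_arm, never from a script. Its argument "rows" is text: rows parted by semicolons, each of 7 numbers parted by spaces: the shift along the tool's x, y, z in cm, then the turn, a rotation vector about the tool's x, y, z in degrees, then the opening, from 0 (shut) to 1 (fully open). In form: x y z rx ry rz grip; .... A call has 1 to 20 rows; each row shifts and turns the commanded pose from where the row before left it, along the tool's axes as they then stand; what a row does not reach is not made up. A row lasts 1/10 s, in which the tool goes at most 50 mm and 8.59 degrees, less where a joint would pass 70% of its speed; a pose out of reach is approached as far as the arm can. A call with a gripper value outside its range is refused whole. The fingers move at their own pace and stop on an object; the grip force is fixed at half the most. Time passes only in rows, so rows that do not move let the fingers close. It gives the time, the measured TCP pose, the force and the opening at its end, in the units of the state.
- ctrl.get_obs(): the state, without advancing time (a new reading comes with each control period).
- ctrl.camera(name): name is "scene" or "top"; returns a dict with "color" (384x512x3 uint8, blue, green, red), "fx", "fy", "cx", "cy" (pixels), "k1" (the pictures are not rectified: a ray, as slopes to the right and down, at radius r is drawn at 1 + k1 r^2 times it, then the intrinsics apply), "rvec" (rotation vector, rad) and "tvec" (3), from world to camera coordinates, as OpenCV has them. Camera axes: x right, y down, z forward; pixel columns grow to the right and rows downward; lengths in m; the calibration is good to about 2 mm. A picture is of the moment at which its call begins. There is no depth.
- ctrl.hand_in(): hands the job in, once; it reports no verdict.
Trained networks look in the newest picture that a camera, given by its name, has taken for a name from the list of things; names that differ only in an ending like _2 or _b are one class to them, and where a whole thing is asked for, a point or a joint stands for the part that bears it (a point fixed in the world has none). Each returns a list of dicts, best first, with "confidence" (0 to 1); they miss things now and then, are a little off and sometimes report something else, mostly with a low value. They report only what shows in the picture. A call takes as long as a camera call. They do not tell look-alikes from the thing itself.
- ctrl.look_for(camera, query): "bbox" ([left, top, right, bottom] in pixels, round what is visible of it).
- ctrl.trace(camera, query): "region" (384x512 bool, what is visible of it) and "bbox" ([left, top, right, bottom] in pixels, round what is visible of it).
The state is a dict: "time_s": time; "q": joint angles; "dq": joint speeds; "joint_efforts": joint torques, N m; "eef_pos": TCP position; "eef_rot": TCP orientation; "wrist_force": force on the tool from outside, world axes, zero at the start; "torque": the same for the moment, N m; "opening": opening from 0.0 (shut) to 1.0 (fully open).
Only numpy, scipy, OpenCV 4.12 (cv2) and the standard library are available. Lean on these libraries where they do the work, as an engineer would, in place of code of your own. Each camera call takes 0.05 s, during which the arm holds its last target.

## Working session

There is one attempt and no reset: what is moved stays moved. The work goes in short steps, Python scripts to look and compute and a tool call to move; the robot and the scene stay as the last step left them, time stands still between calls to the robot, and variables do not carry over. Pictures are saved under pics/ and viewed, and the job is handed in when it is done.

Besides the shell and the picture viewer there is one more tool, called after "Call:" by a JSON object that holds its "name" and its "arguments". move_arm: Moves the arm, as the interface text tells. Its arguments: {"type":"object","properties":{"rows":{"type":"string"}},"required":["rows"]}

```bash
ls; mkdir -p pics; python3 - <<'E'
from bench import ctrl
import cv2
o=ctrl.get_obs(); print(o, ctrl.pinch_z)
for n in("scene","top"):
    c=ctrl.camera(n); cv2.imwrite(f"pics/{n}0.png",c["color"]); print({k:v for k,v in c.items() if k!="color"})
    for q in("carrier_mid","rest","holder","stop_lip","gate","blue_jar","amber_bottle","counter","cover_box"):
        try: print(n,q,[(d["bbox"],round(d["confidence"],2)) for d in ctrl.look_for(n,q)])
        except Exception as e: print(q,e)
E
```

```text
pics
{'time_s': 0.0, 'q': array([ 1.03370857e+00,  1.81531674e-01,  1.60801237e+00, -4.11561613e-05,
        1.35378875e+00, -2.06306097e-01]), 'dq': array([-7.79543210e-04,  7.75380610e-04, -5.79747496e-05,  2.00082467e-03,
       -1.06025058e-03,  7.19954336e-04]), 'joint_efforts': array([ 6.60605019e-04, -4.44887352e+01, -3.51334190e+01, -2.52465925e-04,
        9.24388587e-03, -2.24483591e-05]), 'eef_pos': array([0.18652202, 0.54345331, 0.3029872 ]), 'eef_rot': array([ 3.68165792e-04,  8.13871303e-01,  5.81044529e-01, -7.88593539e-04]), 'wrist_force': array([-0.29306755, -0.00701458, -0.64571734]), 'torque': array([-0.00143114,  0.02587576, -0.00176986]), 'opening': 0.9987932096747661} 0.0539
{'fx': 415.3267178655241, 'fy': 415.3267178655241, 'cx': 259.01761468189324, 'cy': 188.0188347584869, 'k1': -0.10646183836907103, 'rvec': array([ 0.63931495, -2.57893358,  1.21658702]), 'tvec': array([0.50464544, 0.22172837, 1.03337669])}
scene carrier_mid [([218.6, 227.3, 252.5, 239.0], 0.94), ([207.9, 267.0, 234.7, 284.8], 0.71), ([263.3, 136.4, 266.4, 152.3], 0.34)]
scene rest [([219.2, 2
[... 492 characters left out ...]
3327452193, 'rvec': array([ 1.648128  , -2.50777053,  0.28554847]), 'tvec': array([0.1963003 , 0.53793146, 1.70332428])}
top carrier_mid [([166.2, 229.1, 180.6, 238.8], 0.7), ([184.3, 209.2, 208.1, 230.0], 0.56)]
top rest []
top holder [([231.1, 217.9, 267.3, 279.0], 0.86), ([270.0, 170.5, 313.4, 224.0], 0.73)]
top stop_lip [([269.6, 173.1, 316.5, 221.8], 0.73), ([232.1, 223.6, 270.6, 278.7], 0.56)]
top gate [([245.5, 249.9, 259.8, 253.4], 0.48)]
top blue_jar [([230.5, 154.0, 251.0, 171.6], 0.63)]
top amber_bottle [([287.8, 131.7, 298.9, 143.1], 0.57)]
top counter [([137.5, 268.0, 153.9, 284.6], 0.68), ([270.9, 173.6, 312.1, 221.5], 0.19)]
top cover_box [([336.6, 168.0, 352.4, 191.5], 0.69)]
```

```bash
python3 - <<'E'
import cv2
a=cv2.imread("pics/scene0.png")[120:360,170:370]; cv2.imwrite("pics/s0c.png",cv2.resize(a,None,fx=2.5,fy=2.5,interpolation=cv2.INTER_CUBIC))
a=cv2.imread("pics/top0.png")[120:300,125:365]; cv2.imwrite("pics/t0c.png",cv2.resize(a,None,fx=3.3,fy=3.3,interpolation=cv2.INTER_CUBIC))
E
```

```text
(no output)
```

View pics/s0c.png

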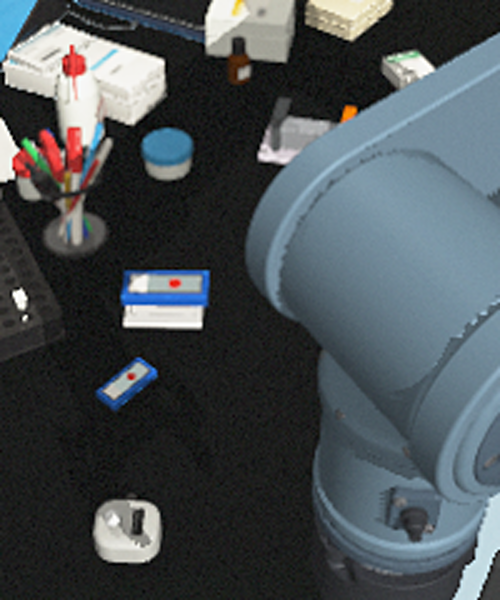

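View pics/t0c.png

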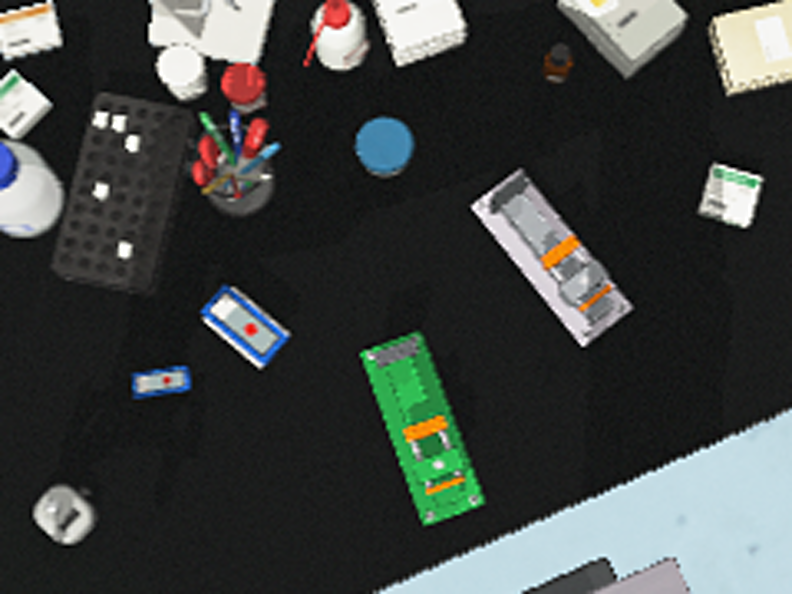

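View pics/scene0.png

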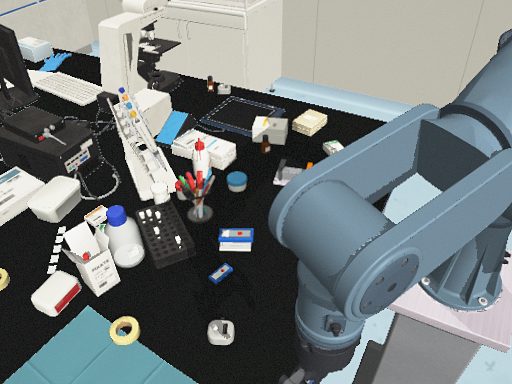

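```bash
python3 - <<'E'
from bench import ctrl
import cv2,numpy as np
c=ctrl.camera("top"); im=c["color"]; np.save("top.npy",im)
def crop(x0,y0,x1,y1,s,n,im=im): cv2.imwrite(n,cv2.resize(im[y0:y1,x0:x1],None,fx=s,fy=s,interpolation=cv2.INTER_CUBIC))
crop(262,164,324,230,9,"pics/hold1.png")
a=cv2.resize(im[200:245,155:220],None,fx=6,fy=6,interpolation=cv2.INTER_CUBIC)
s=ctrl.camera("scene")["color"]; np.save("scene.npy",s)
b=cv2.resize(s[215:290,200:265],None,fx=6,fy=6,interpolation=cv2.INTER_CUBIC)
b=cv2.resize(b,(390,450)); out=np.zeros((450,780,3),np.uint8); out[:270,:390]=a; out[:,390:]=b
cv2.imwrite("pics/car1.png",out)
for q in("carrier_mid","holder"):
  for n in("top","scene"):
    for d in ctrl.trace(n,q): print(q,n,d["bbox"],d["confidence"],d["region"].sum())
E
```

```text
carrier_mid top [186.0, 207.1, 209.7, 227.0] 0.85 295
carrier_mid top [165.7, 229.6, 180.2, 237.9] 0.71 128
carrier_mid top [135.4, 270.4, 152.9, 289.2] 0.45 265
carrier_mid scene [218.6, 228.2, 251.5, 241.8] 0.71 442
carrier_mid scene [210.9, 265.4, 235.7, 288.0] 0.71 267
carrier_mid scene [277.8, 161.3, 311.0, 183.8] 0.28 364
holder top [230.7, 219.0, 268.4, 278.1] 0.87 1133
holder top [272.3, 174.9, 313.8, 222.3] 0.7 1022
holder scene [273.8, 154.9, 310.2, 186.2] 0.76 373
```

View pics/hold1.png

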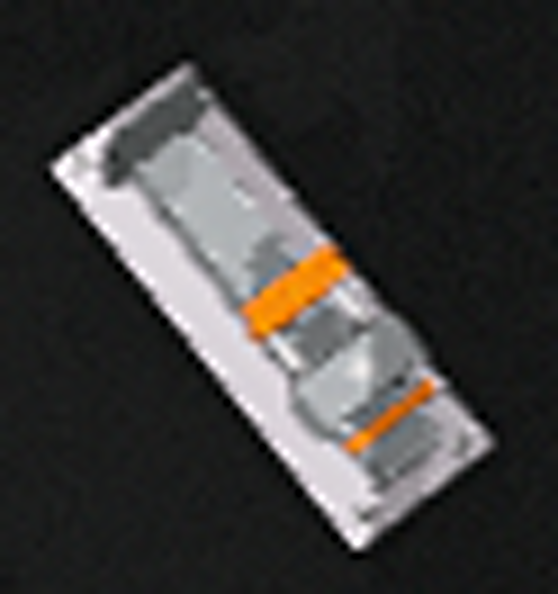

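View pics/car1.png

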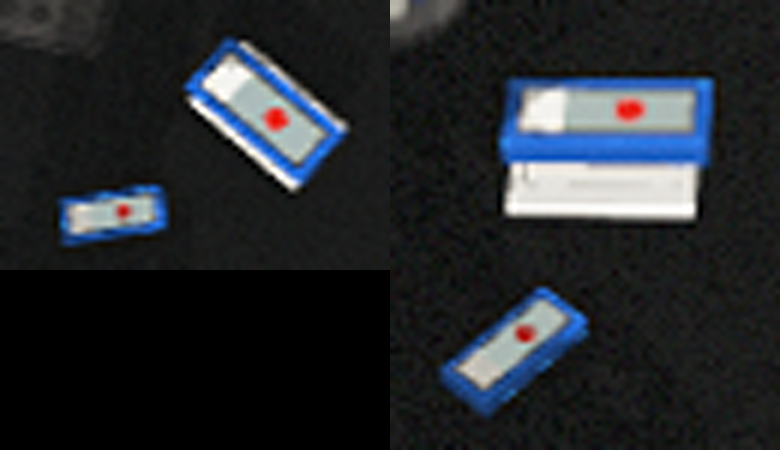

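```bash
cat > h.py <<'E'
import numpy as np,cv2
from scipy.spatial.transform import Rotation as R
from scipy.optimize import minimize,least_squares
from bench import ctrl
def proj(c,P):
    P=np.atleast_2d(np.asarray(P,float)); X=P@cv2.Rodrigues(c["rvec"])[0].T+c["tvec"]
    s=X[:,:2]/X[:,2:]; r2=(s**2).sum(1,keepdims=True); s=s*(1+c["k1"]*r2)
    return s*[c["fx"],c["fy"]]+[c["cx"],c["cy"]]
def ray(c,uv,z):
    f=lambda p: proj(c,[[p[0],p[1],z]])[0]-uv
    return least_squares(f,[0.4,0.3]).x
def T2(x,y,a,P):
    P=np.asarray(P,float); q=P.copy(); q[:,0]=x+np.cos(a)*P[:,0]-np.sin(a)*P[:,1]; q[:,1]=y+np.sin(a)*P[:,0]+np.cos(a)*P[:,1]; return q
def box(x0,x1,y0,y1,z0,z1): return np.array([[x,y,z] for x in(x0,x1) for y in(y0,y1) for z in(z0,z1)],float)
def obs(): 
    o=ctrl.get_obs(); w,x,y,z=o["eef_rot"]; return o,np.array(o["eef_pos"]),R.from_quat([x,y,z,w])
def render(c,Ps,S=8,shape=(384,512)):
    m=np.zeros((shape[0]*S,shape[1]*S),np.uint8)
    for P in Ps:
        h=cv2.convexHull(proj(c,P).astype(np.float32))[:,0]
        cv2.fillConvexPoly(m,np.round((h+0.5)*S).astype(np.int32),255)
    return m
E
python3 - <<'E'
from h import *
ct=ctrl.camera("top"); cs=ctrl.camera("scene")
H=lambda U,V:((np.array([U,V])+.5)/9-.5)+[262,164]
pts={"A":(52,168),"B":(190,65),"C":(497,442),"D":(360,552)}
uv=np.array([H(*p) for p in pts.values()])
w=np.array([ray(ct,u,0.008) for u in uv]); print(w.round(4))
# model: A=(70,+/-35)
M=lambda s:np.array([[.07,s*.035,.008],[.07,-s*.035,.008],[-.13,-s*.035,.008],[-.13,s*.035,.008]])
for s in(1,-1):
    r=least_squares(lambda p:(proj(ct,T2(*p,M(s)))-uv).ravel(),[*w.mean(0),np.arctan2(*(w[0]-w[3])[::-1])]); print(s,r.x,np.abs(r.fun).max(),r.cost)
# carrier
for c,n,b in((ct,"top",(180,200,216,234)),(cs,"scene",(212,220,258,246))):
    im=c["color"].astype(int); B,G,Rr=im[...,0],im[...,1],im[...,2]
    m=((B>90)&(B-Rr>60)); mm=np.zeros_like(m); mm[b[1]:b[3],b[0]:b[2]]=m[b[1]:b[3],b[0]:b[2]]
    ys,xs=np.nonzero(mm); h=cv2.convexHull(np.stack([xs,ys],1).astype(np.float32)); rr=cv2.minAreaRect(h); print(n,rr,m.sum(),len(xs))
    bd=cv2.boxPoints(rr); print(bd)
    c["h"]=h[:,0]
def mask(c):
    m=np.zeros((384*8,512*8),np.uint8); h=c["h"]; ctr=h.mean(0)
    cv2.fillConvexPoly(m,np.round((h+.5)*8).astype(np.int32),255); return cv2.dilate(m,np.ones((7,7)))
mk=[mask(ct),mask(cs)]
def cost(p,which=(0,1)):
    P=T2(*p,box(-.045,.045,-.02,.02,.03,.044)); J=0
    for i,(c,m) in enumerate(zip((ct,cs),mk)):
        if i not in which: continue
        r=render(c,[P]); J+=1-(r&m).astype(bool).sum()/(r|m).astype(bool).sum()
    return J
x0=ray(ct,[199,219],.044); print(x0)
for wch in((0,1),(0,),(1,)):
    best=min((minimize(cost,[*x0,a],args=(wch,),method="Nelder-Mead",options=dict(initial_simplex=np.array([[*x0,a],[x0[0]+.01,x0[1],a],[x0[0],x0[1]+.01,a],[*x0,a+.3]]),xatol=1e-4,fatol=1e-4)) for a in (np.arange(6)*np.pi/6)),key=lambda r:r.fun)
    print(wch,best.x,best.fun)
E
```

```text
[[ 0.5834 -0.1163]
 [ 0.6007 -0.1858]
 [ 0.4086 -0.2346]
 [ 0.3899 -0.1653]]
1 [ 0.52472758 -0.16809567  0.24873157] 0.3674597584632977 0.17148788309114757
-1 [ 0.52501096 -0.16823318  0.25484956] 15.367784680785007 729.7203539515289
top ((193.03529357910156, 224.45883178710938), (25.597793579101562, 28.634822845458984), 40.60129928588867) 11947 129
[[174.      227.00002]
 [192.63528 205.25883]
 [212.07059 221.91765]
 [193.4353  243.65883]]
scene ((235.5, 235.0), (14.0, 35.0), 90.0) 9068 273
[[218. 228.]
 [253. 228.]
 [253. 242.]
 [218. 242.]]
[0.5490198  0.16437354]
(0, 1) [0.55378064 0.16400198 3.58749308] 0.49954776029286596
(0,) [0.53739228 0.18302486 1.3771519 ] 0.4489113161783156
(1,) [0.55403986 0.16405611 3.58708481] 0.03426981749258662
```

```bash
python3 - <<'E'
from h import *
ct=ctrl.camera("top"); cs=ctrl.camera("scene")
im=ct["color"].astype(int); B,Rr=im[...,0],im[...,2]
m=((B>90)&(B-Rr>60)).astype(np.uint8); m[:, :183]=0; m[:,216:]=0; m[:203]=0;m[232:]=0
n,l,s,_=cv2.connectedComponentsWithStats(m,connectivity=8); k=1+np.argmax(s[1:,4]); print(s)
ys,xs=np.nonzero(l==k); h=cv2.convexHull(np.stack([xs,ys],1).astype(np.float32)); print(cv2.minAreaRect(h))
M=np.zeros((384*8,512*8),np.uint8); cv2.fillConvexPoly(M,np.round((h[:,0]+.5)*8).astype(np.int32),255); M=cv2.dilate(M,np.ones((7,7)))
def cost(p):
    r=render(ct,[T2(*p,box(-.045,.045,-.02,.02,.03,.044))]); return 1-((r&M)>0).sum()/((r|M)>0).sum()
x0=[.553,.164,.445]
b=minimize(cost,x0,method="Nelder-Mead",options=dict(initial_simplex=np.array([x0,[.56,.164,.445],[.553,.17,.445],[.553,.164,.6]]),xatol=1e-4,fatol=1e-4)); print(b.x,b.fun)
hp=(.5247,-.1681,.2487)
S=9;x0,y0=262,164
v=cv2.resize(ct["color"][164:230,262:324],None,fx=9,fy=9,interpolation=cv2.INTER_CUBIC)
def dr(P,col):
    u=((proj(ct,T2(*hp,P))-[x0,y0]+.5)*S).round().astype(int); cv2.polylines(v,[u],True,col,1)
rect=lambda x0,x1,w,z:np.array([[x0,-w,z],[x1,-w,z],[x1,w,z],[x0,w,z]])
dr(rect(-.13,.07,.035,.008),(0,255,0)); dr(rect(.039,.045,.022,.063),(255,0,255)); dr(rect(-.095,-.068,.022,.066),(255,255,0)); dr(rect(-.0395,-.0335,.022,.063),(255,0,0)); dr(rect(-.03,.045,.014,.04),(0,0,255))
cv2.imwrite("pics/hov.png",v)
E
```

```text
[[     0      0    512    384 196484]
 [   186    207     27     24    124]]
((198.5870819091797, 218.0082550048828), (25.854293823242188, 11.496187210083008), 39.09385681152344)
[0.55233906 0.16489468 0.48437157] 0.08524215438830418
```

View pics/hov.png

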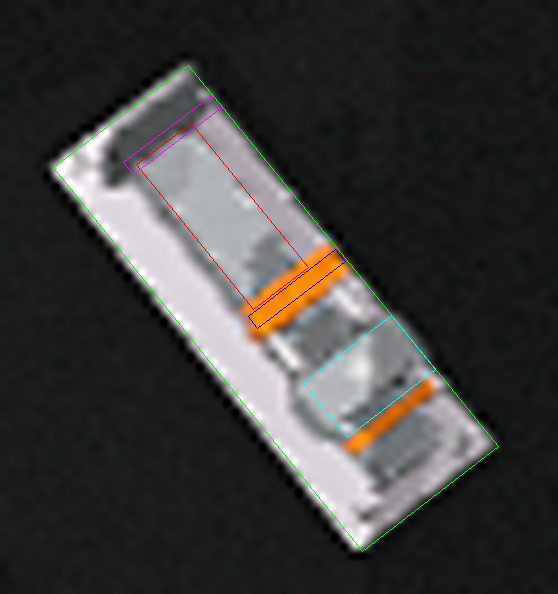

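Call:
{"name": "move_arm", "arguments": {"rows": "0 0 0 0 0 7.9 1; 0 0 0 0 0 7.9 1; 0 0 0 0 0 7.9 1; 0 0 0 0 0 7.9 1; 0 0 0 0 0 7.9 1; 0 0 0 0 0 7.9 1; 0 0 0 0 0 7.9 1; 0 0 0 0 0 7.9 1; 0 0 0 0 0 7.9 1; 0 0 0 0 0 7.9 1; 0 0 0 0 0 7.9 1; 0 0 0 0 0 7.9 1; 0 0 0 0 0 7.9 1; 0 0 0 0 0 7.9 1; 0 0 0 0 0 7.9 1; 0 0 0 0 0 7.9 1; 0 0 0 0 0 7.9 1; 0 0 0 0 0 0 1; 0 0 0 0 0 0 1"}}

```text
time_s: 3.4
eef_pos: [0.1867, 0.5438, 0.3039]
eef_rot: [0.0, 0.852, -0.523, 0.0]
wrist_force: [-0.2, -0.0, -0.9]
opening: 1.001
```

```bash
cat >> h.py <<'E'
def delta(target,Rt=None):
    o,p,Rr=obs(); d=Rr.inv().apply(np.asarray(target)-p)*100
    e=None if Rt is None else np.degrees((Rr.inv()*Rt).as_rotvec())
    print("t",round(o["time_s"],2),"p",p.round(4),"d_cm",d.round(2),"turn_deg",None if e is None else e.round(2),"F",np.round(o["wrist_force"],1),"op",round(o["opening"],3)); return d
def Rdown(phi): return R.from_matrix(np.array([[np.cos(phi),np.sin(phi),0],[np.sin(phi),-np.cos(phi),0],[0,0,-1]]).T.T)
E
python3 - <<'E'
from h import *
m=Rdown(.46-np.pi/2).as_matrix(); print(m.round(2))
delta([.553,.1645,.20],Rdown(.46-np.pi/2))
E
```

```text
[[ 0.44 -0.9   0.  ]
 [-0.9  -0.44 -0.  ]
 [ 0.    0.   -1.  ]]
t 3.4 p [0.1867 0.5438 0.3039] d_cm [ 50.41 -15.45  10.39] turn_deg [ 0.  -0.   0.6] F [-0.2 -0.  -0.9] op 1.001
```

Call:
{"name": "move_arm", "arguments": {"rows": "3.6 -1.1 0.5 0 0 0.6 1; 3.6 -1.1 0.5 0 0 0 1; 3.6 -1.1 0.5 0 0 0 1; 3.6 -1.1 0.5 0 0 0 1; 3.6 -1.1 0.5 0 0 0 1; 3.6 -1.1 0.5 0 0 0 1; 3.6 -1.1 0.5 0 0 0 1; 3.6 -1.1 0.5 0 0 0 1; 3.6 -1.1 0.5 0 0 0 1; 3.6 -1.1 0.5 0 0 0 1; 3.6 -1.1 1 0 0 0 1; 3.6 -1.1 1 0 0 0 1; 3.6 -1.1 1 0 0 0 1; 3.6 -1.1 1 0 0 0 1; 0 0 1 0 0 0 1; 0 0 0 0 0 0 1; 0 0 0 0 0 0 1"}}

```text
time_s: 5.1
eef_pos: [0.5467, 0.1601, 0.2036]
eef_rot: [0.0, 0.849, -0.528, -0.001]
wrist_force: [-0.3, -0.5, -0.6]
opening: 1.0
```

```bash
python3 - <<'E'
from h import *
delta([.553,.1645,.0909],Rdown(.46-np.pi/2))
cs=ctrl.camera("scene"); ct=ctrl.camera("top")
a=cv2.resize(cs["color"][140:260,190:330],None,fx=4,fy=4,interpolation=cv2.INTER_CUBIC); cv2.imwrite("pics/s2.png",a)
a=cv2.resize(ct["color"][160:260,150:330],None,fx=4,fy=4,interpolation=cv2.INTER_CUBIC); cv2.imwrite("pics/t2.png",a)
E
```

```text
t 5.1 p [0.5467 0.1601 0.2036] d_cm [-0.11 -0.78 11.27] turn_deg [ 0.06  0.04 -0.11] F [-0.3 -0.5 -0.6] op 1.0
```

View pics/s2.png

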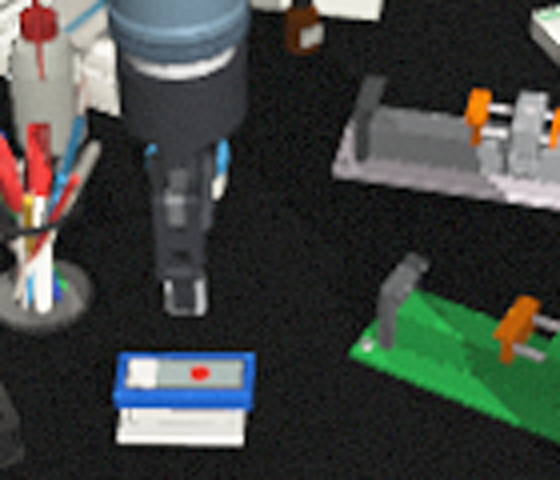

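View pics/t2.png

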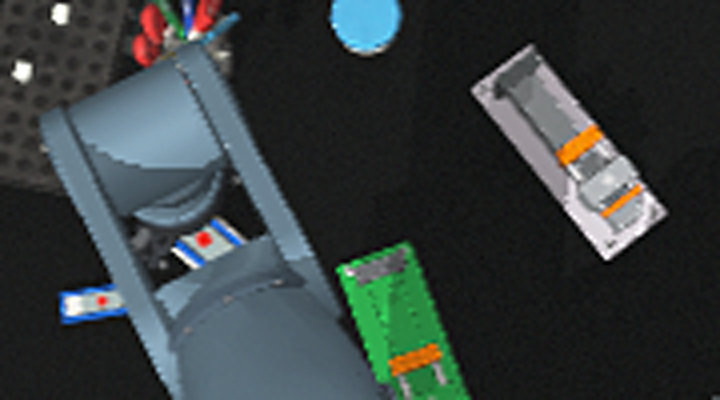

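Call:
{"name": "move_arm", "arguments": {"rows": "-0.1 -0.4 1.5 0 0 0 1; 0 -0.38 1.5 0 0 0 1; 0 0 1.5 0 0 0 1; 0 0 1.5 0 0 0 1; 0 0 1.5 0 0 0 1; 0 0 1 0 0 0 1; 0 0 0.8 0 0 0 1; 0 0 0.7 0 0 0 1; 0 0 0.6 0 0 0 1; 0 0 0.6 0 0 0 1; 0 0 0 0 0 0 1; 0 0 0 0 0 0 1"}}

```text
time_s: 6.4
eef_pos: [0.554, 0.1639, 0.092]
eef_rot: [-0.0, 0.849, -0.529, 0.0]
wrist_force: [-0.7, -0.2, -0.2]
opening: 0.998
```

```bash
python3 - <<'E'
from h import *
delta([.553,.1645,.0909],Rdown(.46-np.pi/2))
cs=ctrl.camera("scene")
a=cv2.resize(cs["color"][190:260,190:290],None,fx=7,fy=7,interpolation=cv2.INTER_CUBIC); cv2.imwrite("pics/s3.png",a)
E
```

```text
t 6.4 p [0.554  0.1639 0.092 ] d_cm [-0.1   0.07  0.11] turn_deg [-0.01 -0.   -0.21] F [-0.7 -0.2 -0.2] op 0.998
```

View pics/s3.png

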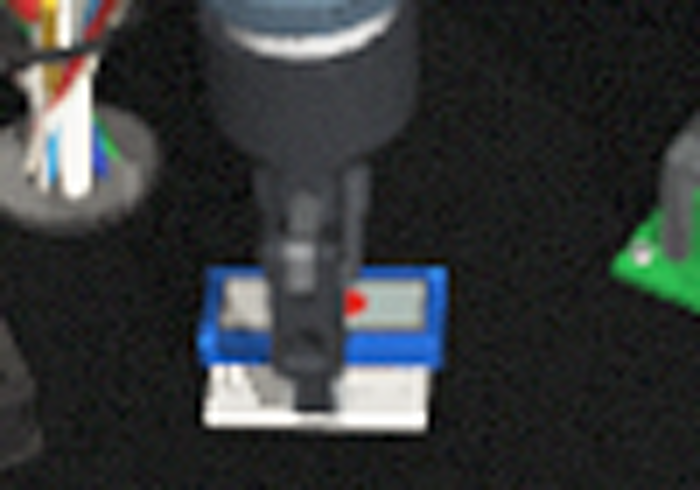

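```bash
python3 - <<'E'
from h import *
cs=ctrl.camera("scene"); o,p,Rr=obs()
for dx in(.045,.05,.057):
  for dz in(.04,.055,.07):
    q=proj(cs,p+Rr.apply([[dx,0,dz],[-dx,0,dz]])); print(dx,dz,((q-[190,190]+.5)*7).round(1).tolist())
E
```

```text
0.045 0.04 [[331.4, 204.9], [312.8, 374.7]]
0.045 0.055 [[333.2, 232.6], [314.8, 402.6]]
0.045 0.07 [[334.9, 259.9], [316.9, 430.0]]
0.05 0.04 [[332.4, 196.0], [311.7, 384.8]]
0.05 0.055 [[334.1, 223.8], [313.8, 412.7]]
0.05 0.07 [[335.9, 251.0], [315.8, 440.1]]
0.057 0.04 [[333.8, 183.7], [310.1, 399.0]]
0.057 0.055 [[335.5, 211.4], [312.2, 426.9]]
0.057 0.07 [[337.2, 238.7], [314.3, 454.3]]
```

Call:
{"name": "move_arm", "arguments": {"rows": "-0.1 0.07 0.05 0 0 0 0.6; 0 0 0 0 0 0 0.3; 0 0 0 0 0 0 0; 0 0 0 0 0 0 0; 0 0 0 0 0 0 0; 0 0 0 0 0 0 0; 0 0 0 0 0 0 0; 0 0 0 0 0 0 0; 0 0 0 0 0 0 0; 0 0 0 0 0 0 0"}}

```text
time_s: 7.5
eef_pos: [0.5532, 0.1645, 0.0918]
eef_rot: [-0.0, 0.849, -0.529, 0.0]
wrist_force: [-0.1, 0.6, 4.8]
opening: 0.456
```

```bash
python3 - <<'E'
from h import *
delta([.553,.1645,.0909],Rdown(.46-np.pi/2))
print(ctrl.get_obs()["torque"])
E
```

```text
t 7.5 p [0.5532 0.1645 0.0918] d_cm [-0.01  0.02  0.09] turn_deg [-0.04 -0.01 -0.21] F [-0.1  0.6  4.8] op 0.456
[0.10097548 0.09126947 0.05446902]
```

Call:
{"name": "move_arm", "arguments": {"rows": "0 0 -0.5 0 0 0 0; 0 0 -1 0 0 0 0; 0 0 -1.5 0 0 0 0; 0 0 -1.5 0 0 0 0; 0 0 -1.5 0 0 0 0; 0 0 -1.5 0 0 0 0; 0 0 -1.5 0 0 0 0; 0 0 -1 0 0 0 0; 0 0 0 0 0 0 0; 0 0 0 0 0 0 0; 0 0 0 0 0 0 0"}}

```text
time_s: 8.6
eef_pos: [0.5523, 0.1644, 0.1905]
eef_rot: [0.001, 0.849, -0.529, -0.001]
wrist_force: [-0.0, -0.3, -0.8]
opening: 0.46
```

```bash
python3 - <<'E'
from h import *
delta([.553,.1645,.0909],Rdown(.46-np.pi/2))
ct=ctrl.camera("top"); cs=ctrl.camera("scene"); import pickle; pickle.dump((ct,cs),open("v4.pkl","wb"))
for c in(ct,cs): print((-cv2.Rodrigues(c["rvec"])[0].T@c["tvec"]).round(3))
hp=(.5247,-.1681,.2487)
def ov(c,x0,y0,x1,y1,S,n):
    v=cv2.resize(c["color"][y0:y1,x0:x1],None,fx=S,fy=S,interpolation=cv2.INTER_CUBIC); raw=v.copy()
    def dr(P,col):
        u=((proj(c,T2(*hp,P))-[x0,y0]+.5)*S).round().astype(int); cv2.polylines(v,[u],True,col,1)
    rect=lambda x0,x1,w,z:np.array([[x0,-w,z],[x1,-w,z],[x1,w,z],[x0,w,z]])
    dr(rect(-.13,.07,.035,.008),(0,255,0));dr(rect(-.13,.07,.035,0),(0,255,0)); dr(rect(.039,.045,.022,.063),(255,0,255)); dr(rect(-.095,-.068,.014,.066),(255,255,0)); dr(rect(-.0395,-.0335,.022,.063),(255,0,0)); dr(rect(-.03,.045,.014,.04),(0,0,255))
    cv2.imwrite(n,np.hstack([raw,v]))
ov(cs,266,150,336,200,5,"pics/ovs.png"); ov(ct,262,164,324,230,6,"pics/ovt.png")
a=cv2.resize(cs["color"][170:260,190:290],None,fx=6,fy=6,interpolation=cv2.INTER_CUBIC); cv2.imwrite("pics/s4.png",a)
E
```

```text
t 8.6 p [0.5523 0.1644 0.1905] d_cm [ 0.03 -0.08  9.96] turn_deg [ 0.09  0.04 -0.21] F [-0.  -0.3 -0.8] op 0.46
[0.203 0.121 1.781]
[0.125 0.814 0.832]
```

View pics/ovs.png

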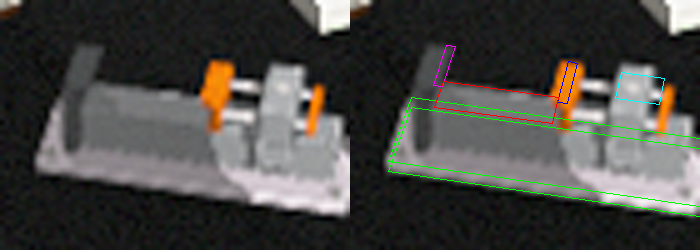

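View pics/ovt.png

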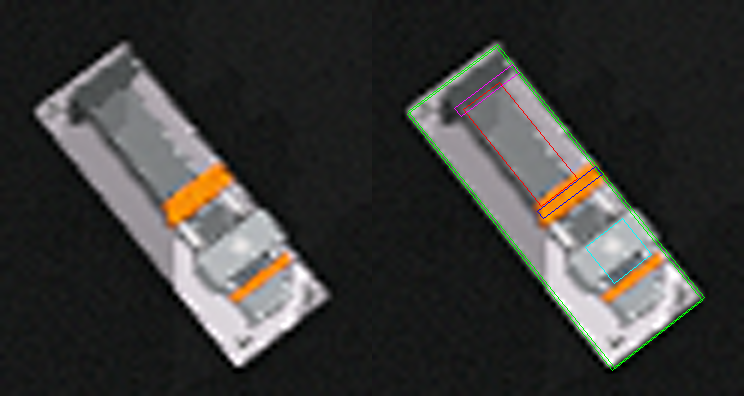

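View pics/s4.png

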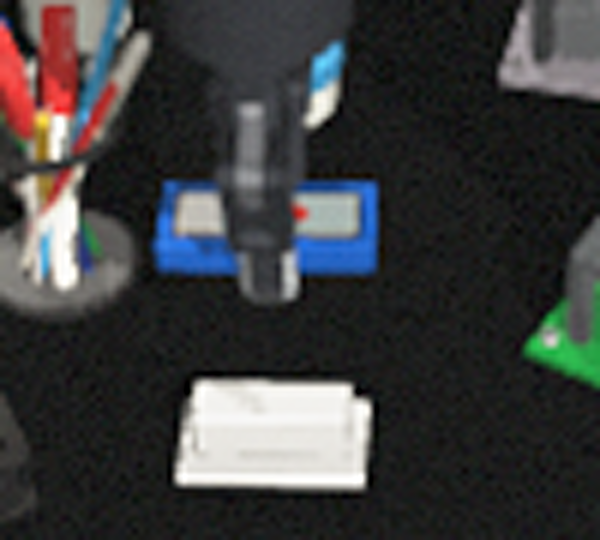

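```bash
python3 - <<'E'
from h import *
import pickle
ct,cs=pickle.load(open("v4.pkl","rb"))
def cr(c,x0,y0,x1,y1,S,n,g=2.0):
    a=c["color"][y0:y1,x0:x1].astype(float)/255; a=(255*a**(1/g)).astype(np.uint8)
    cv2.imwrite(n,cv2.resize(a,None,fx=S,fy=S,interpolation=cv2.INTER_CUBIC))
cr(cs,268,154,338,200,11,"pics/hs5.png",1.5); cr(ct,264,166,320,226,10,"pics/ht5.png",1.5)
E
```

```text
(no output)
```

View pics/hs5.png

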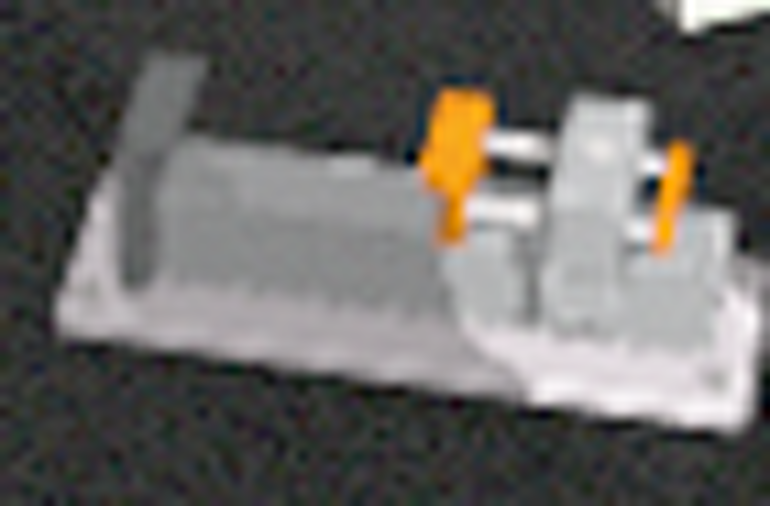

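View pics/ht5.png

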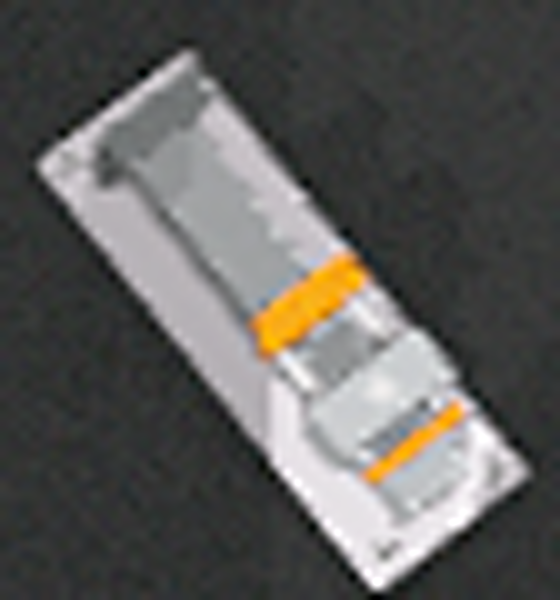

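```bash
python3 - <<'E'
from h import *
import pickle
ct,cs=pickle.load(open("v4.pkl","rb"))
S=[((39,22,63),(185,135)),((39,-22,63),(208,57)),((70,35,0),(57,337)),((-130,35,0),(740,436)),((70,35,8),(57,318))]
T=[((39,-22,63),(212,98)),((39,22,63),(128,158)),((70,35,4),(37,165)),((70,-35,8),(193,50)),((-130,-35,8),(530,475)),((-130,35,4),(378,592))]
def mk(L,s,o): 
    return np.array([a for a,_ in L])/1000.,(np.array([b for _,b in L],float)+.5)/s-.5+np.array(o)
MS=mk(S,11,(268,154)); MT=mk(T,10,(264,166))
for name,sets in(("s",[(cs,MS)]),("t",[(ct,MT)]),("both",[(cs,MS),(ct,MT)])):
    f=lambda p:np.concatenate([(proj(c,T2(*p,M))-u).ravel() for c,(M,u) in sets])
    r=least_squares(f,[.5247,-.168,.2487]); print(name,r.x.round(4)); print(r.fun.reshape(-1,2).round(1).tolist())
    hp=r.x
    if name!="t":
        for P in((-39.5+6,22,63),(-33.5,-22,63)): print("gate",((proj(cs,T2(*hp,np.array([P])/1000.))-[268,154]+.5)*11).round())
        print("bedfar",((proj(cs,T2(*hp,np.array([(39,-14,40),(-30,-14,40),(39,14,40),(-30,14,40)])/1000.))-[268,154]+.5)*11).round().tolist())
E
```

```text
s [ 0.525  -0.1669  0.2403]
[[-0.7, 1.0], [-0.0, 0.2], [0.1, -0.5], [0.5, -0.1], [0.1, -0.7]]
gate [[431. 183.]]
gate [[455.  94.]]
bedfar [[201.0, 139.0], [434.0, 172.0], [181.0, 195.0], [418.0, 229.0]]
t [ 0.5263 -0.168   0.2408]
[[1.1, -0.3], [-0.3, 1.0], [0.0, -0.3], [-0.5, -0.2], [-0.1, -0.2], [-0.2, -0.1]]
both [ 0.5257 -0.1677  0.2421]
[[-0.8, 0.8], [-0.1, -0.0], [0.0, -0.7], [0.4, -0.3], [0.0, -0.9], [1.1, -0.1], [-0.3, 1.2], [0.0, -0.1], [-0.6, -0.0], [-0.1, -0.0], [-0.1, 0.0]]
gate [[430. 180.]]
gate [[454.  91.]]
bedfar [[199.0, 137.0], [433.0, 170.0], [180.0, 193.0], [417.0, 227.0]]
```

```bash
cat >> h.py <<'E'
HP=np.array([.5257,-.1677]); YAW=.242; OFF=.0548
HX=np.array([np.cos(YAW),np.sin(YAW),0]); HY=np.array([-np.sin(YAW),np.cos(YAW),0]); HZ=np.array([0,0,1.])
def tool(cx,cz,th,cy=0.):
    "target TCP pose for carrier centre (mm, bed_mid frame) & tilt deg"
    t=np.radians(th); u=HX*np.cos(t)+HZ*np.sin(t); n=-HX*np.sin(t)+HZ*np.cos(t)
    C=np.array([*HP,.04])+(cx*HX+cy*HY+cz*HZ)/1000.
    return C+OFF*n, R.from_matrix(np.column_stack([-HY,-u,-n]))
def lowcorner(x,h,th):
    t=np.radians(th); return x+45*np.cos(t)+7*np.sin(t), h+45*np.sin(t)+7*np.cos(t)
def state():
    o,p,Rr=obs(); m=Rr.as_matrix(); n=-m[:,2]; C=p-OFF*n-np.array([*HP,.04]); u=-m[:,1]
    th=np.degrees(np.arcsin(u[2])); yaw=np.degrees(np.arctan2(u[1],u[0])-YAW); roll=np.degrees(np.arcsin(np.clip(n@HY,-1,1)))
    cx,cy,cz=C@HX*1000,C@HY*1000,C[2]*1000; t=np.radians(th)
    F=o["wrist_force"]; 
    print(f"t {o['time_s']:.2f} C=({cx:.2f},{cy:.2f},{cz:.2f}) th {th:.2f} yaw {yaw:.2f} roll {roll:.2f} low top corner x {cx-45*np.cos(t)-7*np.sin(t):.2f} h {cz-45*np.sin(t)-7*np.cos(t):.2f} F hold ({F@HX:.1f},{F@HY:.1f},{F[2]:.1f}) M {np.array([o['torque']@HX,o['torque']@HY,o['torque'][2]]).round(2)} op {o['opening']:.3f}")
    return cx,cy,cz,th
E
python3 - <<'E'
from h import *
state()
p,Rt=tool(0,90,0); delta(p,Rt)
E
```

```text
t 8.70 C=(105.37,316.06,95.60) th -0.10 yaw 12.28 roll -0.02 low top corner x 60.38 h 88.68 F hold (0.1,-0.1,-1.8) M [0.01 0.   0.07] op 0.455
t 8.7 p [0.5524 0.1644 0.1904] d_cm [28.64 17.02  0.57] turn_deg [ 0.1   0.03 12.28] F [ 0.1 -0.1 -1.8] op 0.455
```

Call:
{"name": "move_arm", "arguments": {"rows": "1.8 1.06 0 0 0 0 0; 2.4 1.42 0 0 0 0 0; 2.4 1.42 0 0 0 0 0; 2.4 1.42 0 0 0 0 0; 2.4 1.42 0 0 0 0 0; 2.4 1.42 0 0 0 0 0; 2.4 1.42 0 0 0 0 0; 2.4 1.42 0 0 0 0 0; 2.4 1.42 0 0 0 0 0; 2.4 1.42 0 0 0 0 0; 2.4 1.42 0 0 0 0 0; 2.4 1.42 0 0 0 0 0; 0.4 0.3 0 0 0 6.2 0; 0 0 0 0 0 6.1 0; 0 0 0 5 0 0 0; 0 0 0 5 0 0 0; 0 0 0 5 0 0 0; 0 0 0 5 0 0 0; 0 0 0 5 0 0 0; 0 0 0 0 0 0 0"}}

```text
time_s: 10.7
eef_pos: [0.5248, -0.1668, 0.1899]
eef_rot: [-0.171, 0.768, -0.603, 0.132]
wrist_force: [-0.0, -0.5, -1.7]
opening: 0.456
```

```bash
python3 - <<'E'
from h import *
state()
x,z=lowcorner(-20,30,25); p,Rt=tool(x,z,25); delta(p,Rt)
E
```

```text
t 10.70 C=(22.48,1.11,100.26) th 24.93 yaw -0.18 roll -0.08 low top corner x -21.28 h 74.94 F hold (-0.1,-0.5,-1.7) M [-0.02  0.26 -0.  ] op 0.456
t 10.7 p [ 0.5248 -0.1668  0.1899] d_cm [0.11 1.78 4.12] turn_deg [ 0.07  0.08 -0.16] F [-0.  -0.5 -1.7] op 0.456
```

Call:
{"name": "move_arm", "arguments": {"rows": "0.11 0.36 0.82 0 0 -0.16 0; 0 0.36 0.82 0 0 0 0; 0 0.36 0.82 0 0 0 0; 0 0.36 0.82 0 0 0 0; 0 0.34 0.82 0 0 0 0; 0 0 0 0 0 0 0; 0 0 0 0 0 0 0"}}

```text
time_s: 11.4
eef_pos: [0.5279, -0.1677, 0.1463]
eef_rot: [-0.17, 0.769, -0.601, 0.133]
wrist_force: [0.9, -0.5, -2.0]
opening: 0.455
```

```bash
cat > look.py <<'E'
from h import *
import sys
ct=ctrl.camera("top"); cs=ctrl.camera("scene")
def cr(c,x0,y0,x1,y1,S):
    a=c["color"][y0:y1,x0:x1].astype(float)/255; a=(255*a**(1/1.5)).astype(np.uint8)
    return cv2.resize(a,None,fx=S,fy=S,interpolation=cv2.INTER_CUBIC)
a=cr(cs,262,130,342,200,8); cv2.imwrite(f"pics/{sys.argv[1]}s.png",a)
b=cr(ct,258,160,328,230,8); cv2.imwrite(f"pics/{sys.argv[1]}t.png",b)
E
python3 look.py a; python3 - <<'E'
from h import *
state()
x,z=lowcorner(-24,3,25); p,Rt=tool(x,z,25); delta(p,Rt)
E
```

```text
t 11.50 C=(25.48,-0.95,57.38) th 25.02 yaw 0.17 roll 0.03 low top corner x -18.26 h 32.01 F hold (0.1,0.4,-1.2) M [0.03 0.25 0.03] op 0.456
t 11.5 p [ 0.5282 -0.168   0.147 ] d_cm [-0.1   1.75  2.39] turn_deg [-0.02 -0.03  0.16] F [-0.   0.4 -1.2] op 0.456
```

View pics/as.png

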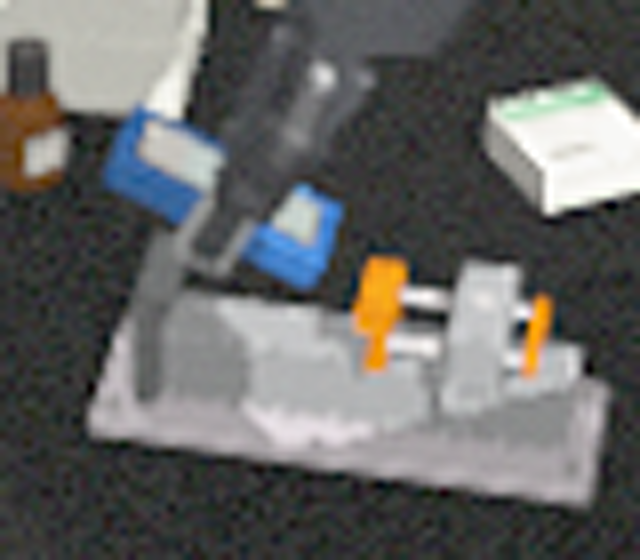

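View pics/at.png

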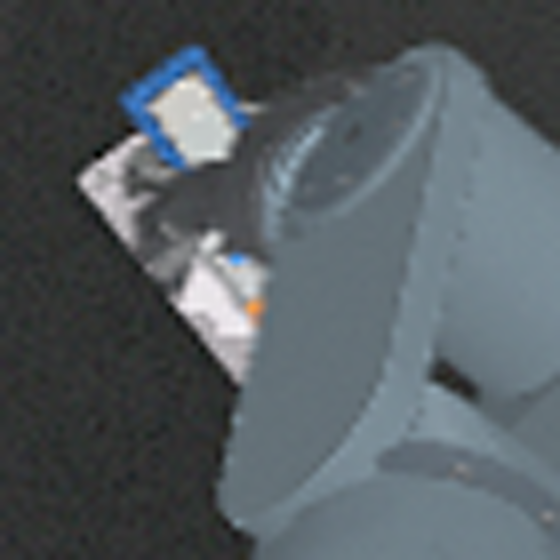

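```bash
cat > fitc.py <<'E'
from h import *
def boxc(C,th,yaw=0,roll=0):
    t=np.radians(th); u=HX*np.cos(t)+HZ*np.sin(t); n=-HX*np.sin(t)+HZ*np.cos(t)
    m=np.column_stack([u,HY,n]); B=box(-45,45,-20,20,-7,7)/1000.
    return np.array([*HP,.04])+(C[0]*HX+C[1]*HY+C[2]*HZ)/1000.+B@m.T
def overlay(c,x0,y0,x1,y1,S,n,C,th,hp=True):
    v=cv2.resize(c["color"][y0:y1,x0:x1],None,fx=S,fy=S,interpolation=cv2.INTER_CUBIC)
    u=((proj(c,boxc(C,th))-[x0,y0]+.5)*S).round().astype(int)
    for i in range(8):
        for j in range(i):
            if bin(i^j).count("1")==1: cv2.line(v,tuple(map(int,u[i])),tuple(map(int,u[j])),(0,255,255),1)
    cv2.imwrite(n,v)
if __name__=="__main__":
    import sys
    cx,cy,cz,th=state(); cs=ctrl.camera("scene")
    overlay(cs,262,130,342,200,10,f"pics/{sys.argv[1]}.png",(cx,cy,cz),th)
E
python3 fitc.py ov1
```

```text
t 11.50 C=(25.48,-0.95,57.38) th 25.02 yaw 0.17 roll 0.03 low top corner x -18.26 h 32.01 F hold (0.1,0.4,-1.2) M [0.03 0.25 0.03] op 0.456
```

View pics/ov1.png

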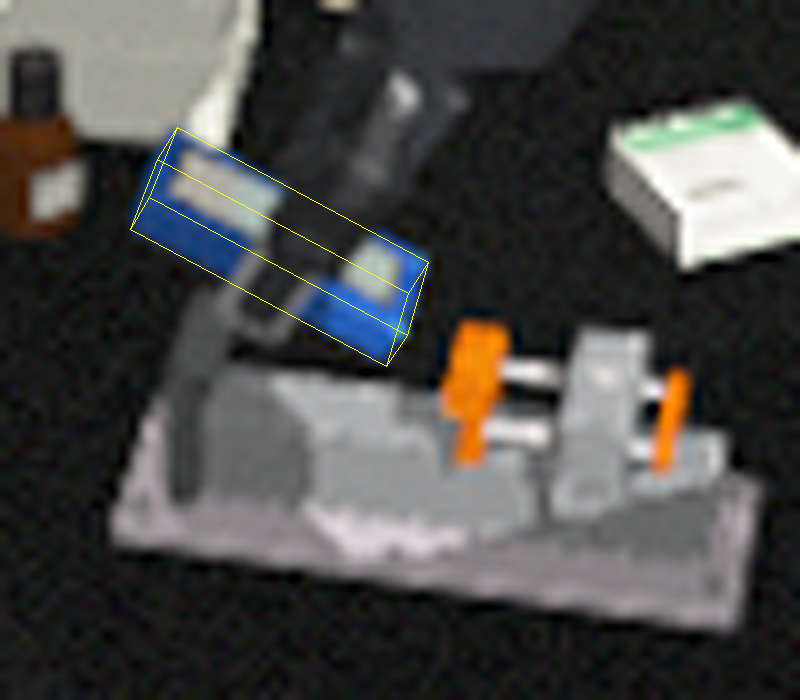

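Call:
{"name": "move_arm", "arguments": {"rows": "-0.1 0.35 0.48 0 0 0.1 0; 0 0.35 0.48 0 0 0 0; 0 0.35 0.48 0 0 0 0; 0 0.35 0.48 0 0 0 0; 0 0.35 0.47 0 0 0 0; 0 0 0 0 0 0 0; 0 0 0 0 0 0 0"}}

```text
time_s: 12.25
eef_pos: [0.522, -0.1683, 0.1174]
eef_rot: [-0.17, 0.769, -0.602, 0.133]
wrist_force: [0.6, 0.0, -1.2]
opening: 0.455
```

```bash
python3 fitc.py ov2;  python3 - <<'E'
from h import *
x,z=lowcorner(-24,0,25); p,Rt=tool(x,z,25); delta(p,Rt)
E
```

```text
t 12.25 C=(19.39,0.30,27.71) th 24.98 yaw 0.02 roll -0.01 low top corner x -24.36 h 2.36 F hold (0.6,-0.1,-1.2) M [-0.03  0.24 -0.03] op 0.455
t 12.3 p [ 0.5222 -0.1684  0.1177] d_cm [0.01 0.1  0.25] turn_deg [-0.01 -0.01  0.04] F [ 0.3  0.6 -1. ] op 0.455
```

View pics/ov2.png

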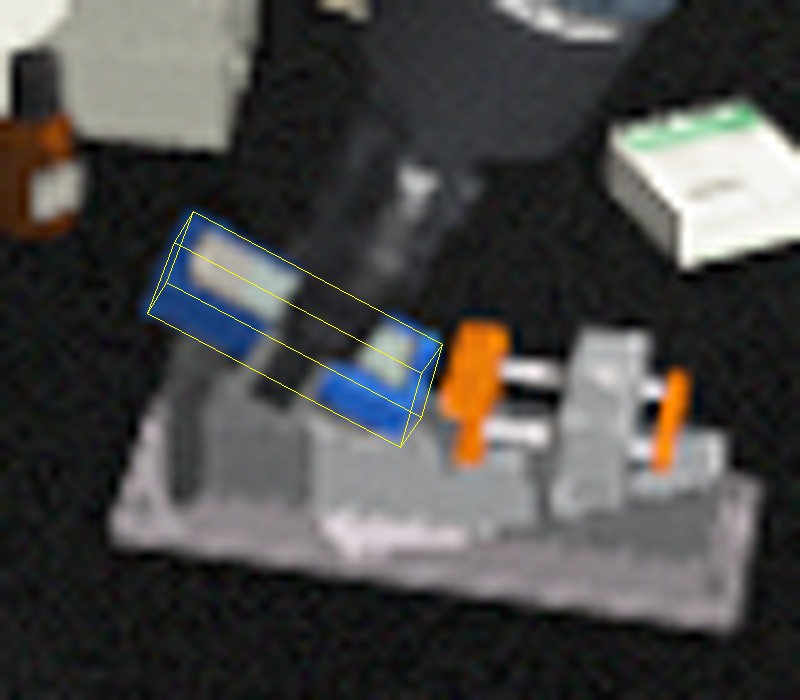

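Call:
{"name": "move_arm", "arguments": {"rows": "0 0.02 0.045 0 0 0 0; 0 0.02 0.045 0 0 0 0; 0 0.02 0.045 0 0 0 0; 0 0.02 0.045 0 0 0 0; 0 0 0 0 0 0 0"}}

```text
time_s: 12.8
eef_pos: [0.5221, -0.1683, 0.1156]
eef_rot: [-0.17, 0.769, -0.602, 0.134]
wrist_force: [0.5, 0.2, -1.4]
opening: 0.457
```

```bash
python3 -c "
from h import *
state()"
```

```text
t 12.80 C=(19.51,0.26,25.98) th 25.00 yaw 0.04 roll 0.01 low top corner x -24.23 h 0.62 F hold (0.5,0.1,-1.4) M [-0.04  0.25  0.01] op 0.457
```

Call:
{"name": "move_arm", "arguments": {"rows": "0 0.02 0.045 0 0 0 0; 0 0 0 0 0 0 0"}}

```text
time_s: 13.0
eef_pos: [0.5221, -0.1683, 0.1151]
eef_rot: [-0.17, 0.769, -0.602, 0.134]
wrist_force: [0.5, -1.2, -1.3]
opening: 0.456
```

Call:
{"name": "move_arm", "arguments": {"rows": "0 0.02 0.045 0 0 0 0; 0 0 0 0 0 0 0"}}

```text
time_s: 13.2
eef_pos: [0.5221, -0.1683, 0.1146]
eef_rot: [-0.17, 0.769, -0.602, 0.134]
wrist_force: [-0.0, -0.1, -0.7]
opening: 0.457
```

```bash
python3 -c "
from h import *
state()"
```

```text
t 13.20 C=(19.52,0.24,24.97) th 25.00 yaw 0.04 roll 0.01 low top corner x -24.23 h -0.39 F hold (-0.1,-0.1,-0.7) M [-0.03  0.27 -0.03] op 0.457
```

Call:
{"name": "move_arm", "arguments": {"rows": "0 0.02 0.045 0 0 0 0; 0 0 0 0 0 0 0"}}

```text
time_s: 13.4
eef_pos: [0.5221, -0.1684, 0.1142]
eef_rot: [-0.17, 0.769, -0.602, 0.134]
wrist_force: [-0.1, 0.6, -0.9]
opening: 0.459
```

Call:
{"name": "move_arm", "arguments": {"rows": "0 0.02 0.045 0 0 0 0; 0 0 0 0 0 0 0"}}

```text
time_s: 13.6
eef_pos: [0.5223, -0.1684, 0.1139]
eef_rot: [-0.17, 0.769, -0.602, 0.134]
wrist_force: [-1.1, 0.8, 0.5]
opening: 0.461
```

```bash
python3 -c "
from h import *
state()"
```

```text
t 13.60 C=(19.69,0.17,24.23) th 25.01 yaw 0.05 roll 0.01 low top corner x -24.05 h -1.15 F hold (-0.8,1.0,0.5) M [0.06 0.24 0.03] op 0.461
```

Call:
{"name": "move_arm", "arguments": {"rows": "0 -0.034 -0.0725 0 0 0 0; 0 0.18 -0.085 0 0 0 0; 0 0.18 -0.085 0 0 0 0; 0 0.18 -0.085 0 0 0 0; 0 0.18 -0.085 0 0 0 0; 0 0.18 -0.085 0 0 0 0; 0 0 0 0 0 0 0"}}

```text
time_s: 14.3
eef_pos: [0.5122, -0.1708, 0.1145]
eef_rot: [-0.17, 0.769, -0.602, 0.133]
wrist_force: [0.0, -0.6, -1.9]
opening: 0.459
```

```bash
python3 fitc.py ov3
```

```text
t 14.30 C=(9.35,0.26,24.84) th 24.99 yaw 0.03 roll 0.00 low top corner x -34.40 h -0.51 F hold (-0.1,-0.5,-1.9) M [-0.01  0.29  0.05] op 0.459
```

View pics/ov3.png

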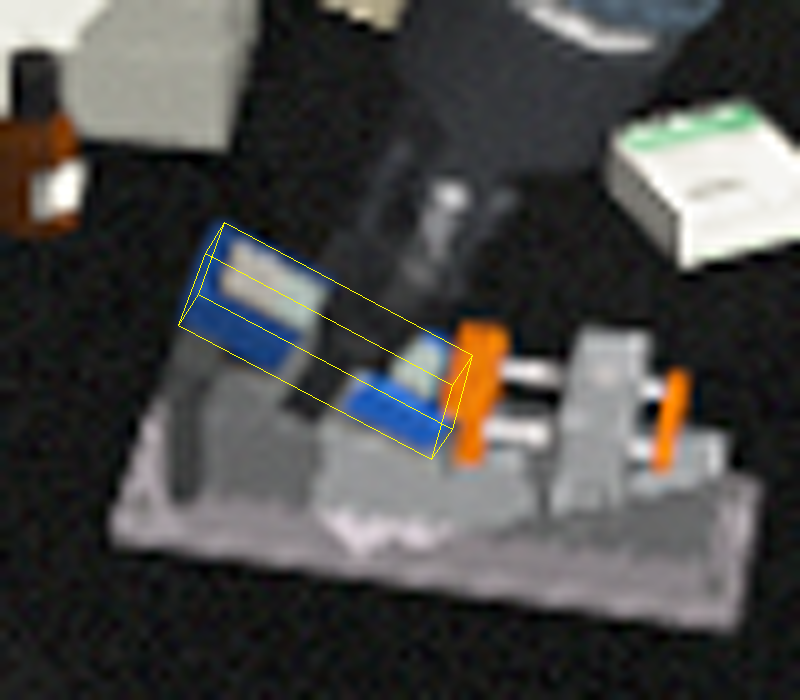

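Call:
{"name": "move_arm", "arguments": {"rows": "0 0.09 -0.0423 0 0 0 0; 0 0.09 -0.0423 0 0 0 0; 0 0.09 -0.0423 0 0 0 0; 0 0 0 0 0 0 0"}}

```text
time_s: 14.75
eef_pos: [0.5095, -0.1714, 0.1145]
eef_rot: [-0.17, 0.769, -0.602, 0.134]
wrist_force: [0.4, -0.2, -1.6]
opening: 0.457
```

Call:
{"name": "move_arm", "arguments": {"rows": "0 0.09 -0.0423 0 0 0 0; 0 0.09 -0.0423 0 0 0 0; 0 0.09 -0.0423 0 0 0 0; 0 0 0 0 0 0 0"}}

```text
time_s: 15.15
eef_pos: [0.5072, -0.1721, 0.1149]
eef_rot: [-0.171, 0.769, -0.602, 0.134]
wrist_force: [4.3, 0.8, -4.1]
opening: 0.456
```

```bash
python3 -c "
from h import *
state()"
```

```text
t 15.15 C=(4.15,0.12,25.27) th 25.06 yaw 0.03 roll 0.03 low top corner x -39.58 h -0.13 F hold (4.3,-0.2,-4.1) M [ 0.04 -0.52 -0.02] op 0.456
```

Call:
{"name": "move_arm", "arguments": {"rows": "0 0.097 -0.029 0 0 0 0; 0 0.097 -0.029 0 0 0 0; 0 0.097 -0.029 0 0 0 0; 0 0 0 0 0 0 0"}}

```text
time_s: 15.55
eef_pos: [0.5046, -0.1728, 0.1148]
eef_rot: [-0.171, 0.769, -0.602, 0.134]
wrist_force: [6.1, 2.9, -0.3]
opening: 0.459
```

```bash
python3 fitc.py ov4
```

```text
t 15.55 C=(1.49,0.05,25.18) th 25.10 yaw 0.03 roll 0.03 low top corner x -42.23 h -0.24 F hold (6.6,1.4,-0.3) M [ 0.16 -0.77  0.04] op 0.459
```

View pics/ov4.png

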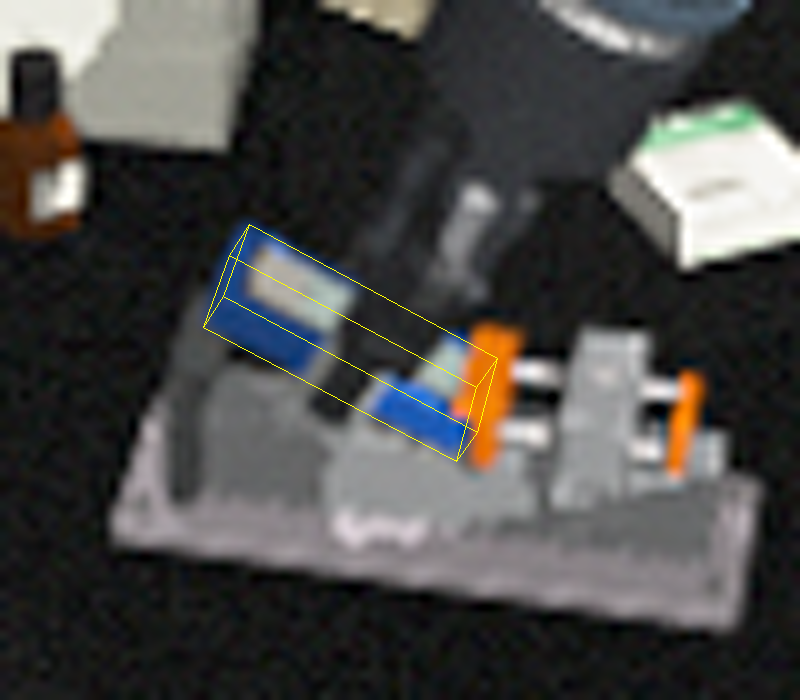

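Call:
{"name": "move_arm", "arguments": {"rows": "0 0.091 -0.041 0 0 0 0; 0 0.091 -0.041 0 0 0 0; 0 0.091 -0.041 0 0 0 0; 0 0.091 -0.041 0 0 0 0; 0 0.091 -0.041 0 0 0 0; 0 0 0 0 0 0 0"}}

```text
time_s: 16.2
eef_pos: [0.5, -0.174, 0.1149]
eef_rot: [-0.171, 0.769, -0.602, 0.134]
wrist_force: [7.3, 2.5, -0.8]
opening: 0.459
```

```bash
python3 -c "
from h import *
state()"
```

```text
t 16.20 C=(-3.22,0.01,25.28) th 25.13 yaw 0.03 roll 0.04 low top corner x -46.93 h -0.16 F hold (7.7,0.7,-0.8) M [ 0.23 -1.02 -0.05] op 0.459
```

Call:
{"name": "move_arm", "arguments": {"rows": "0 0.092 -0.041 0 0 0 0; 0 0.092 -0.041 0 0 0 0; 0 0.092 -0.041 0 0 0 0; 0 0.092 -0.041 0 0 0 0; 0 0.092 -0.041 0 0 0 0; 0 0 0 0 0 0 0"}}

```text
time_s: 16.8
eef_pos: [0.4953, -0.1752, 0.115]
eef_rot: [-0.171, 0.768, -0.602, 0.135]
wrist_force: [9.7, 5.0, -1.2]
opening: 0.453
```

```bash
python3 fitc.py ov5
```

```text
t 16.80 C=(-7.98,-0.05,25.40) th 25.16 yaw 0.02 roll 0.04 low top corner x -51.69 h -0.07 F hold (10.6,2.5,-1.2) M [ 0.32 -1.32  0.04] op 0.453
```

View pics/ov5.png

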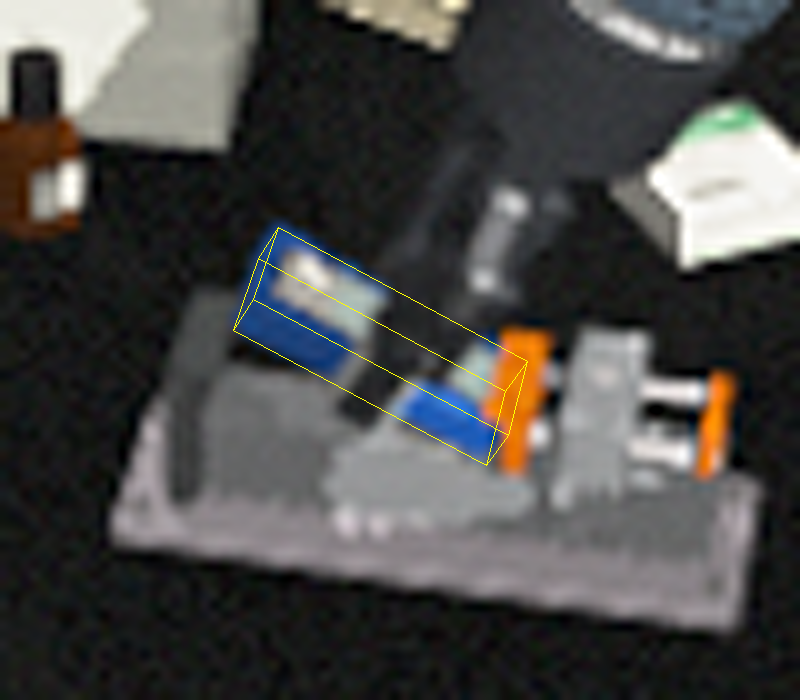

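Call:
{"name": "move_arm", "arguments": {"rows": "0 0.092 -0.041 0 0 0 0; 0 0.092 -0.041 0 0 0 0; 0 0.092 -0.041 0 0 0 0; 0 0 0 0 0 0 0"}}

```text
time_s: 17.25
eef_pos: [0.4925, -0.1759, 0.115]
eef_rot: [-0.171, 0.768, -0.602, 0.135]
wrist_force: [10.6, 4.5, -1.8]
opening: 0.455
```

Call:
{"name": "move_arm", "arguments": {"rows": "0 0.046 -0.02 0 0 0 0; 0 0.046 -0.02 0 0 0 0; 0 0 0 0 0 0 0"}}

```text
time_s: 17.55
eef_pos: [0.4917, -0.1761, 0.115]
eef_rot: [-0.171, 0.768, -0.602, 0.135]
wrist_force: [11.3, 3.8, -2.0]
opening: 0.455
```

```bash
python3 -c "
from h import *
state()"
```

```text
t 17.55 C=(-11.75,-0.06,25.45) th 25.18 yaw 0.02 roll 0.04 low top corner x -55.45 h -0.03 F hold (11.9,0.9,-2.0) M [ 0.32 -1.5  -0.02] op 0.455
```

Call:
{"name": "move_arm", "arguments": {"rows": "0 0.046 -0.02 0 0 0 0; 0 0 0 0 0 0 0"}}

```text
time_s: 17.75
eef_pos: [0.4912, -0.1762, 0.115]
eef_rot: [-0.171, 0.768, -0.602, 0.135]
wrist_force: [11.2, 5.0, -2.0]
opening: 0.455
```

Call:
{"name": "move_arm", "arguments": {"rows": "0 0.046 -0.02 0 0 0 0; 0 0 0 0 0 0 0"}}

```text
time_s: 17.95
eef_pos: [0.4909, -0.1763, 0.1151]
eef_rot: [-0.172, 0.768, -0.602, 0.135]
wrist_force: [13.1, 4.8, -2.8]
opening: 0.452
```

```bash
python3 -c "
from h import *
state()"
```

```text
t 17.95 C=(-12.52,-0.07,25.54) th 25.21 yaw 0.01 roll 0.04 low top corner x -56.22 h 0.04 F hold (13.9,1.5,-2.8) M [ 0.34 -1.77 -0.01] op 0.452
```

```bash
cat > plan.py <<'E'
from h import *
def plan(g,h,th0,ths,cy=0):
    p0,R0=tool(*lowcorner(g,h,th0),th0,cy)
    for t in ths:
        p1,R1=tool(*lowcorner(g,h,t),t,cy); d=R0.inv().apply(p1-p0)*100; e=np.degrees((R0.inv()*R1).as_rotvec())
        print(t,d.round(3),e.round(2)); p0,R0=p1,R1
E
python3 - <<'E'
from plan import *
plan(-56,0,25,[22.5,20,17.5,15,12.5,10,7.5,5,2.5,0])
E
```

```text
22.5 [-0.    -0.215  0.179] [-2.5 -0.  -0. ]
20 [ 0.    -0.213  0.18 ] [-2.5  0.   0. ]
17.5 [ 0.    -0.211  0.182] [-2.5 -0.  -0. ]
15 [-0.    -0.209  0.185] [-2.5  0.   0. ]
12.5 [-0.    -0.208  0.187] [-2.5  0.   0. ]
10 [ 0.    -0.207  0.189] [-2.5  0.   0. ]
7.5 [-0.    -0.206  0.192] [-2.5 -0.  -0. ]
5 [ 0.    -0.205  0.194] [-2.5  0.   0. ]
2.5 [ 0.    -0.205  0.197] [-2.5 -0.  -0. ]
0 [-0.    -0.204  0.2  ] [-2.5  0.  -0. ]
```

Call:
{"name": "move_arm", "arguments": {"rows": "0 -0.215 0.179 -2.5 0 0 0; 0 -0.213 0.18 -2.5 0 0 0; 0 0 0 0 0 0 0"}}

```text
time_s: 18.25
eef_pos: [0.497, -0.1754, 0.1139]
eef_rot: [-0.137, 0.775, -0.607, 0.109]
wrist_force: [12.1, 3.1, -1.3]
opening: 0.458
```

```bash
python3 -c "
from h import *
state()"
```

```text
t 18.25 C=(-10.78,-0.70,22.49) th 20.19 yaw 0.08 roll 0.15 low top corner x -55.43 h 0.40 F hold (12.5,0.2,-1.3) M [ 0.08 -1.56 -0.04] op 0.458
```

Call:
{"name": "move_arm", "arguments": {"rows": "0 -0.19 0.18 -2.5 0 0 0; 0 -0.19 0.185 -2.5 0 0 0; 0 -0.2 0.19 -2.5 0 0 0; 0 0 0 0 0 0 0"}}

```text
time_s: 18.65
eef_pos: [0.5044, -0.1736, 0.1103]
eef_rot: [-0.086, 0.783, -0.613, 0.07]
wrist_force: [11.7, 4.3, -1.6]
opening: 0.462
```

```bash
python3 fitc.py ov6
```

```text
t 18.65 C=(-9.95,-0.79,16.88) th 12.75 yaw 0.06 roll 0.19 low top corner x -55.39 h 0.12 F hold (12.4,1.3,-1.6) M [ 0.13 -1.63 -0.09] op 0.462
```

View pics/ov6.png

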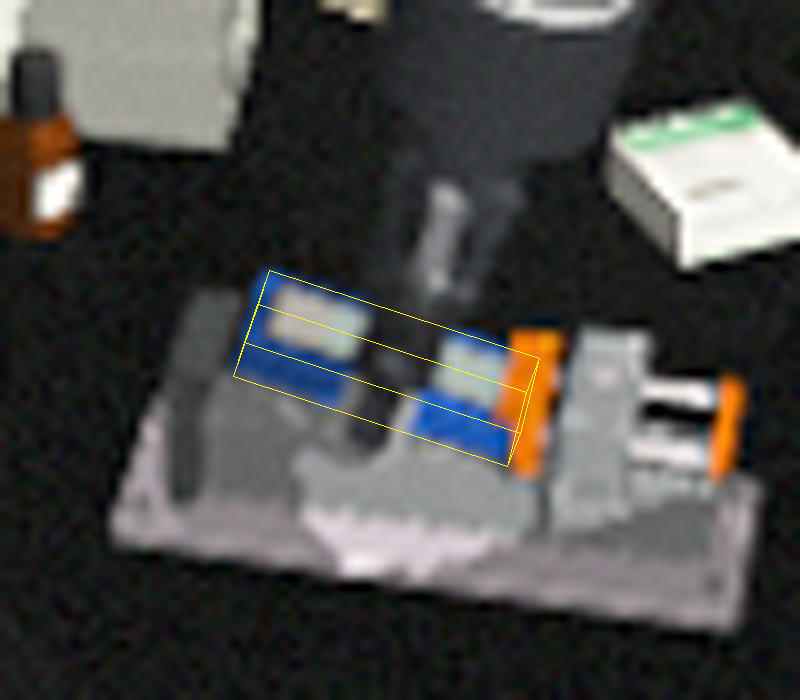

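Call:
{"name": "move_arm", "arguments": {"rows": "0 0.05 0 0 0 0 0; 0 -0.2 0.18 -2.5 0 0 0; 0 -0.2 0.18 -2.5 0 0 0; 0 0 0 0 0 0 0"}}

```text
time_s: 19.1
eef_pos: [0.5088, -0.1727, 0.1075]
eef_rot: [-0.052, 0.786, -0.615, 0.044]
wrist_force: [10.9, 3.7, -0.7]
opening: 0.46
```

```bash
python3 -c "
from h import *
state()"
```

```text
t 19.10 C=(-10.11,-1.00,13.24) th 7.81 yaw 0.04 roll 0.22 low top corner x -55.64 h 0.19 F hold (11.5,1.0,-0.7) M [ 0.1  -1.73 -0.09] op 0.460
```

Call:
{"name": "move_arm", "arguments": {"rows": "0 -0.205 0.18 -2.5 0 0 0; 0 -0.205 0.18 -2.5 0 0 0; 0 0 0 0 0 0 0"}}

```text
time_s: 19.4
eef_pos: [0.5134, -0.1716, 0.1042]
eef_rot: [-0.018, 0.787, -0.616, 0.017]
wrist_force: [10.9, 2.6, -1.3]
opening: 0.457
```

```bash
python3 fitc.py ov7
```

```text
t 19.40 C=(-10.19,-1.00,9.49) th 2.85 yaw 0.03 roll 0.23 low top corner x -55.48 h 0.26 F hold (11.2,-0.1,-1.3) M [ 0.1  -1.76 -0.16] op 0.457
```

View pics/ov7.png

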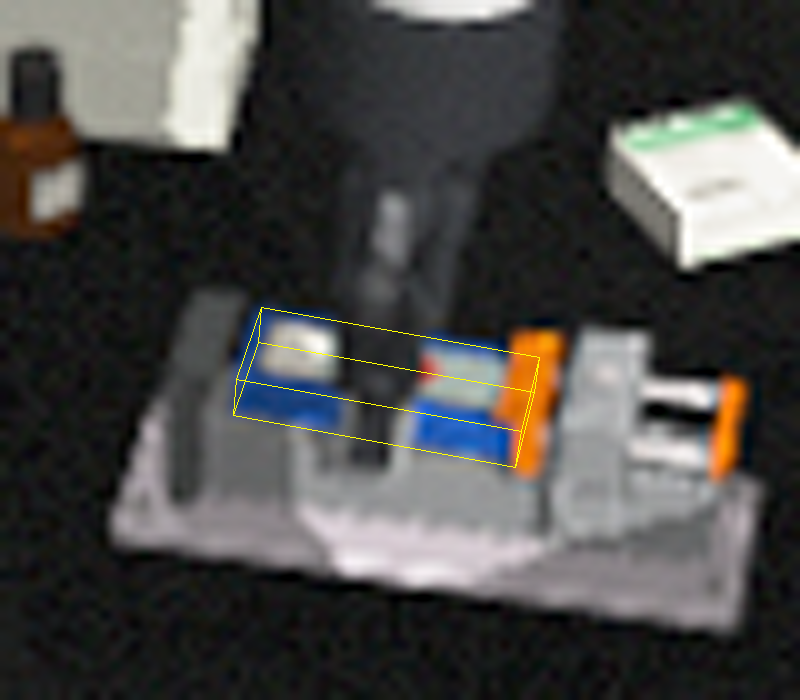

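Call:
{"name": "move_arm", "arguments": {"rows": "0 -0.123 0.11 -1.5 0 0 0; 0 0 0 0 0 0 0"}}

```text
time_s: 19.65
eef_pos: [0.5144, -0.1714, 0.1032]
eef_rot: [-0.008, 0.787, -0.617, 0.009]
wrist_force: [11.3, 3.9, -1.3]
opening: 0.457
```

Call:
{"name": "move_arm", "arguments": {"rows": "0 0 0.04 0 0 0 0; 0 0 0 0 0 0 0"}}

```text
time_s: 19.85
eef_pos: [0.5143, -0.1714, 0.103]
eef_rot: [-0.009, 0.787, -0.617, 0.009]
wrist_force: [11.6, 4.5, -0.6]
opening: 0.454
```

Call:
{"name": "move_arm", "arguments": {"rows": "0 0 0.04 0 0 0 0; 0 0 0 0 0 0 0"}}

```text
time_s: 20.05
eef_pos: [0.5143, -0.1715, 0.1028]
eef_rot: [-0.009, 0.787, -0.617, 0.009]
wrist_force: [11.2, 3.6, -0.2]
opening: 0.456
```

```bash
python3 fitc.py ov8
```

```text
t 20.05 C=(-10.57,-1.24,8.01) th 1.44 yaw -0.02 roll 0.24 low top corner x -55.73 h -0.12 F hold (11.7,0.8,-0.2) M [ 0.21 -1.7  -0.23] op 0.456
```

View pics/ov8.png

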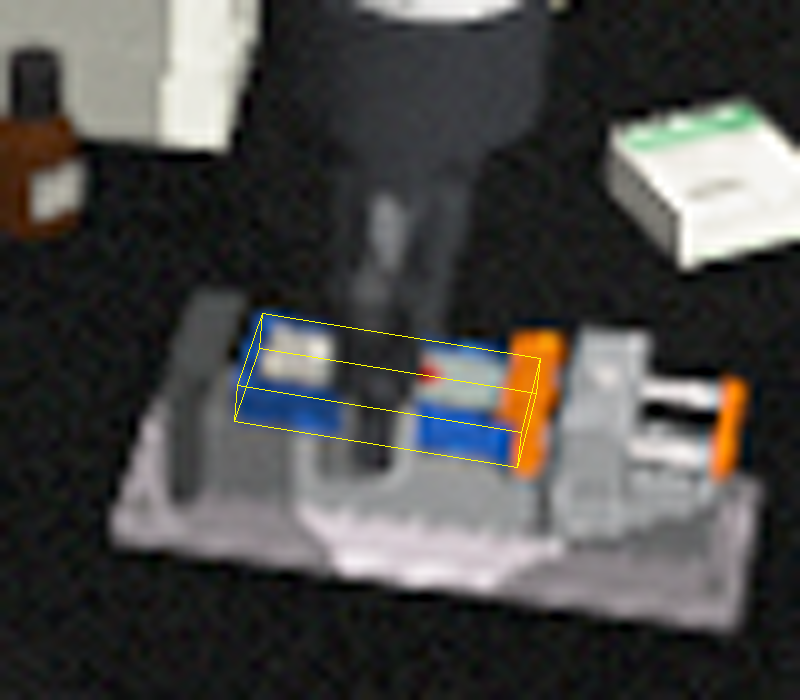

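Call:
{"name": "move_arm", "arguments": {"rows": "0 0 0.04 0 0 0 0; 0 0 0 0 0 0 0"}}

```text
time_s: 20.3
eef_pos: [0.5144, -0.1715, 0.1025]
eef_rot: [-0.009, 0.787, -0.617, 0.009]
wrist_force: [11.7, 4.3, 2.2]
opening: 0.457
```

Call:
{"name": "move_arm", "arguments": {"rows": "0 0 0.04 0 0 0 0; 0 0 0 0 0 0 0"}}

```text
time_s: 20.5
eef_pos: [0.5144, -0.1715, 0.1024]
eef_rot: [-0.009, 0.787, -0.617, 0.009]
wrist_force: [10.6, 4.3, 4.1]
opening: 0.454
```

```bash
python3 -c "
from h import *
state()"
```

```text
t 20.50 C=(-10.52,-1.23,7.58) th 1.44 yaw -0.02 roll 0.24 low top corner x -55.69 h -0.54 F hold (11.3,1.6,4.1) M [ 0.39 -1.42 -0.25] op 0.454
```

Call:
{"name": "move_arm", "arguments": {"rows": "0 -0.04 0.03 -0.5 0 0 0; 0 -0.04 0.03 -0.5 0 0 0; 0 0 0 0 0 0 0"}}

```text
time_s: 20.8
eef_pos: [0.5154, -0.1713, 0.1019]
eef_rot: [-0.002, 0.787, -0.617, 0.004]
wrist_force: [9.5, 5.2, 5.0]
opening: 0.458
```

```bash
python3 -c "
from h import *
state()"
```

```text
t 20.80 C=(-10.42,-1.24,7.07) th 0.45 yaw -0.01 roll 0.24 low top corner x -55.47 h -0.28 F hold (10.4,2.7,5.0) M [ 0.47 -1.52 -0.22] op 0.458
```

Call:
{"name": "move_arm", "arguments": {"rows": "0 -0.1 0 0 0 0 0; 0 -0.1 0 0 0 0 0; 0 -0.1 0 0 0 0 0; 0 0 0 0 0 0 0"}}

```text
time_s: 21.2
eef_pos: [0.5169, -0.1709, 0.1018]
eef_rot: [-0.001, 0.787, -0.617, 0.003]
wrist_force: [3.6, 2.2, 9.9]
opening: 0.457
```

Call:
{"name": "move_arm", "arguments": {"rows": "0 -0.1 0 0 0 0 0; 0 -0.1 0 0 0 0 0; 0 -0.1 0 0 0 0 0; 0 0 0 0 0 0 0"}}

```text
time_s: 21.6
eef_pos: [0.5197, -0.1702, 0.1018]
eef_rot: [-0.001, 0.787, -0.617, 0.003]
wrist_force: [2.4, 1.8, 10.8]
opening: 0.458
```

```bash
python3 fitc.py ov9
```

```text
t 21.60 C=(-6.24,-1.19,7.03) th 0.24 yaw 0.01 roll 0.19 low top corner x -51.27 h -0.17 F hold (2.7,1.2,10.8) M [ 0.39 -0.2  -0.11] op 0.458
```

View pics/ov9.png

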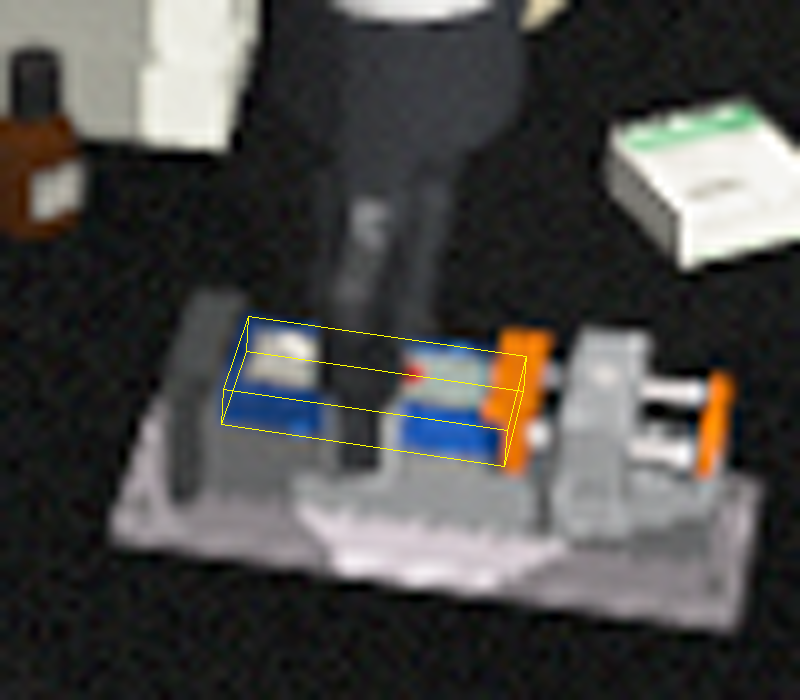

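Call:
{"name": "move_arm", "arguments": {"rows": "0 0 -0.08 0 0 0 0; 0 0 0 0 0 0 0"}}

```text
time_s: 21.85
eef_pos: [0.5202, -0.17, 0.1019]
eef_rot: [-0.001, 0.787, -0.617, 0.003]
wrist_force: [9.3, 2.3, 0.5]
opening: 0.452
```

Call:
{"name": "move_arm", "arguments": {"rows": "0 -0.05 0 0 0 0 0; 0 -0.05 0 0 0 0 0; 0 0 0 0 0 0 0"}}

```text
time_s: 22.15
eef_pos: [0.5209, -0.1698, 0.1019]
eef_rot: [-0.001, 0.787, -0.617, 0.003]
wrist_force: [7.4, 1.5, 2.2]
opening: 0.453
```

```bash
python3 -c "
from h import *
state()"
```

```text
t 22.15 C=(-4.87,-1.11,7.07) th 0.30 yaw 0.01 roll 0.20 low top corner x -49.91 h -0.16 F hold (7.6,-0.3,2.2) M [ 0.01 -0.99 -0.14] op 0.453
```

Call:
{"name": "move_arm", "arguments": {"rows": "0 -0.1 0 0 0 0 0; 0 -0.1 0 0 0 0 0; 0 -0.05 0 0 0 0 0; 0 0 0 0 0 0 0"}}

```text
time_s: 22.55
eef_pos: [0.5228, -0.1693, 0.1019]
eef_rot: [-0.001, 0.787, -0.616, 0.003]
wrist_force: [5.5, 0.7, 5.5]
opening: 0.457
```

Call:
{"name": "move_arm", "arguments": {"rows": "0 -0.05 -0.01 0 0 0 0; 0 -0.05 0 0 0 0 0; 0 0 0 0 0 0 0"}}

```text
time_s: 22.85
eef_pos: [0.5234, -0.1692, 0.1018]
eef_rot: [-0.0, 0.787, -0.616, 0.002]
wrist_force: [3.3, 0.8, 6.2]
opening: 0.455
```

```bash
python3 -c "
from h import *
state()"
```

```text
t 22.85 C=(-2.44,-1.07,7.02) th 0.17 yaw 0.03 roll 0.17 low top corner x -47.46 h -0.11 F hold (3.4,0.0,6.2) M [-0.06 -0.38 -0.02] op 0.455
```

Call:
{"name": "move_arm", "arguments": {"rows": "0 0 -0.05 0 0 0 0; 0 0 0 0 0 0 0"}}

```text
time_s: 23.05
eef_pos: [0.5238, -0.1691, 0.102]
eef_rot: [-0.001, 0.787, -0.617, 0.003]
wrist_force: [8.0, -0.4, 0.6]
opening: 0.459
```

Call:
{"name": "move_arm", "arguments": {"rows": "0 -0.05 -0.01 0 0 0 0; 0 -0.05 -0.01 0 0 0 0; 0 0 0 0 0 0 0"}}

```text
time_s: 23.35
eef_pos: [0.5248, -0.1688, 0.102]
eef_rot: [-0.001, 0.787, -0.616, 0.003]
wrist_force: [7.4, 0.4, -0.8]
opening: 0.456
```

```bash
python3 fitc.py ov10
```

```text
t 23.35 C=(-0.95,-1.03,7.21) th 0.24 yaw 0.02 roll 0.19 low top corner x -45.98 h 0.02 F hold (7.3,-1.4,-0.8) M [-0.26 -1.16 -0.01] op 0.456
```

View pics/ov10.png

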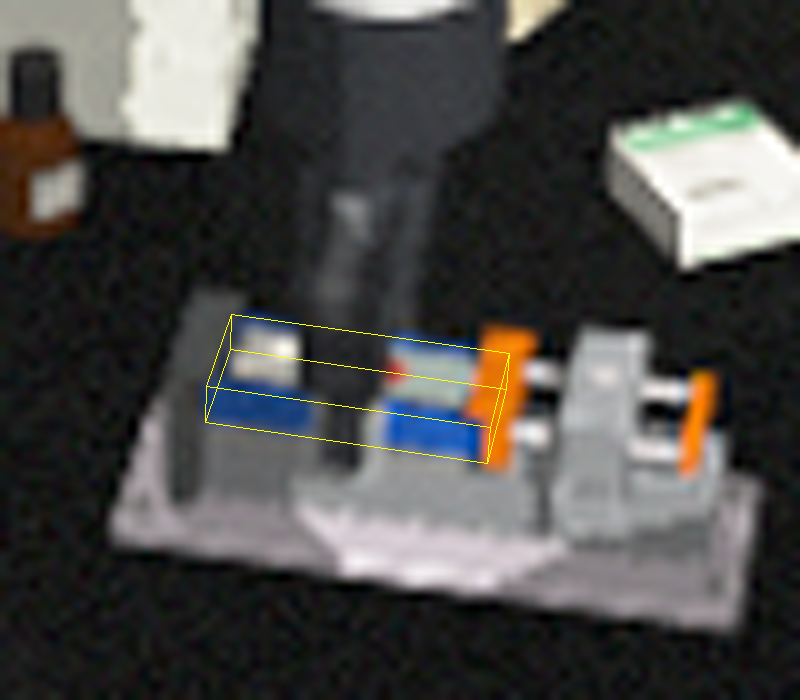

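Call:
{"name": "move_arm", "arguments": {"rows": "0 -0.05 0.01 0 0 0 0; 0 0 0 0 0 0 0"}}

```text
time_s: 23.6
eef_pos: [0.525, -0.1687, 0.1019]
eef_rot: [-0.0, 0.787, -0.616, 0.002]
wrist_force: [6.3, -1.2, 0.2]
opening: 0.454
```

Call:
{"name": "move_arm", "arguments": {"rows": "0 -0.05 0.01 0 0 0 0; 0 0 0 0 0 0 0"}}

```text
time_s: 23.8
eef_pos: [0.5251, -0.1687, 0.1018]
eef_rot: [-0.0, 0.787, -0.616, 0.002]
wrist_force: [4.5, -1.2, 2.8]
opening: 0.454
```

```bash
python3 -c "
from h import *
state()"
```

```text
t 23.80 C=(-0.72,-1.01,7.04) th 0.14 yaw 0.03 roll 0.17 low top corner x -45.74 h -0.07 F hold (4.1,-2.2,2.8) M [-0.42 -0.67 -0.06] op 0.454
```

Call:
{"name": "move_arm", "arguments": {"rows": "0 -0.05 0 0 0 0 0; 0 0 0 0 0 0 0"}}

```text
time_s: 24.0
eef_pos: [0.5252, -0.1687, 0.1019]
eef_rot: [0.0, 0.787, -0.616, 0.002]
wrist_force: [3.1, -3.1, 6.2]
opening: 0.458
```

Call:
{"name": "move_arm", "arguments": {"rows": "0 -0.05 0 0 0 0 0; 0 0 0 0 0 0 0"}}

```text
time_s: 24.2
eef_pos: [0.5252, -0.1687, 0.1018]
eef_rot: [0.001, 0.787, -0.616, 0.001]
wrist_force: [1.7, -3.3, 6.1]
opening: 0.459
```

```bash
python3 -c "
from h import *
state()"
```

```text
t 24.20 C=(-0.68,-1.00,7.02) th 0.03 yaw 0.03 roll 0.14 low top corner x -45.68 h -0.00 F hold (0.9,-3.6,6.1) M [-0.54  0.04 -0.07] op 0.459
```

Call:
{"name": "move_arm", "arguments": {"rows": "0 0 -0.03 0 0 0 0; 0 0 0 0 0 0 0; 0 0 0 0 0 0 0.55; 0 0 0 0 0 0 0.7; 0 0 0 0 0 0 0.9; 0 0 0 0 0 0 0.9; 0 0 0 0 0 0 0.9; 0 0 0 0 0 0 0.9; 0 0 0 0 0 0 0.9; 0 0 0 0 0 0 0.9"}}

```text
time_s: 25.2
eef_pos: [0.5249, -0.1676, 0.1013]
eef_rot: [0.0, 0.787, -0.616, 0.0]
wrist_force: [0.2, 0.4, 0.5]
opening: 0.898
```

```bash
python3 fitc.py ov11
```

```text
t 25.20 C=(-0.79,0.23,6.46) th -0.00 yaw 0.04 roll 0.03 low top corner x -45.79 h -0.54 F hold (0.3,0.4,0.5) M [0.   0.01 0.04] op 0.898
```

View pics/ov11.png

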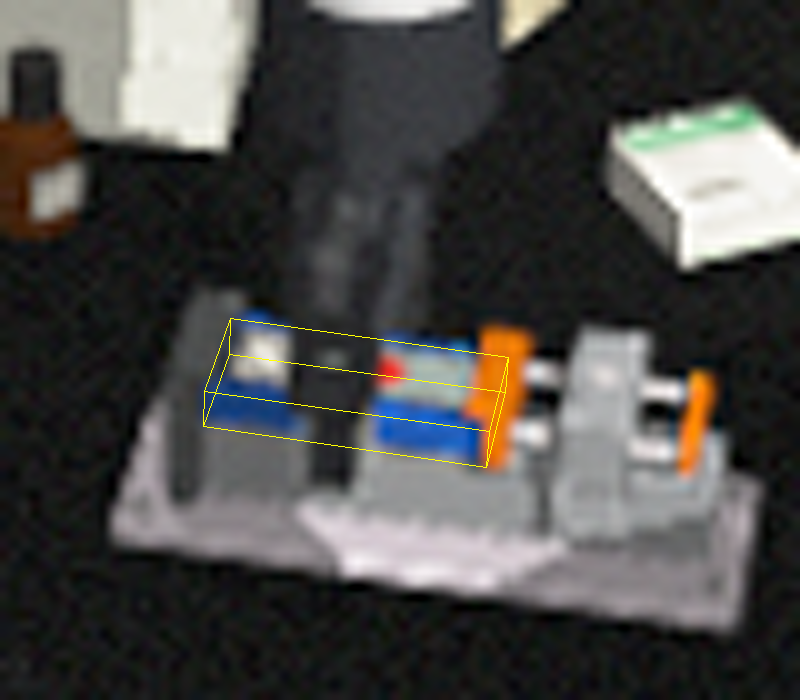

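Call:
{"name": "move_arm", "arguments": {"rows": "0 0 -0.3 0 0 0 0.9; 0 0 -0.5 0 0 0 0.9; 0 0 -1 0 0 0 0.9; 0 0 -1.5 0 0 0 0.9; 0 0 -2 0 0 0 0.9; 0 0 -2 0 0 0 0.9; 0 0 -2 0 0 0 0.9; 0 0 -2 0 0 0 0.9; -3 0 0 0 0 0 0.9; -3 0 0 0 0 0 0.9; -3 0 0 0 0 0 0.9; -3 0 0 0 0 0 0.9; -3 0 0 0 0 0 0.9; -3 0 0 0 0 0 0.9; -3 0 0 0 0 0 0.9; -3 0 0 0 0 0 0.9; 0 0 0 0 0 0 0.9; 0 0 0 0 0 0 0.9"}}

```text
time_s: 27.05
eef_pos: [0.4675, 0.0657, 0.2154]
eef_rot: [-0.0, 0.788, -0.616, 0.001]
wrist_force: [0.6, 0.8, -0.8]
opening: 0.9
```

```bash
python3 look.py z; python3 - <<'E'
from fitc import *
cs=ctrl.camera("scene"); ct=ctrl.camera("top")
overlay(cs,262,130,342,200,10,"pics/zs.png",(-.7,0,7),0)
overlay(ct,258,160,328,230,8,"pics/zt.png",(-.7,0,7),0)
E
```

```text
(no output)
```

View pics/zs.png

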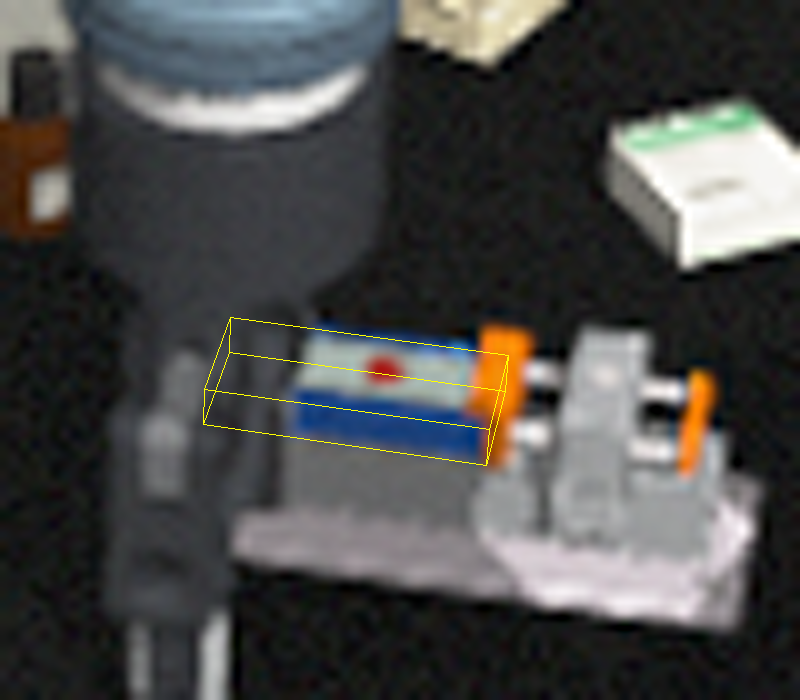

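View pics/zt.png

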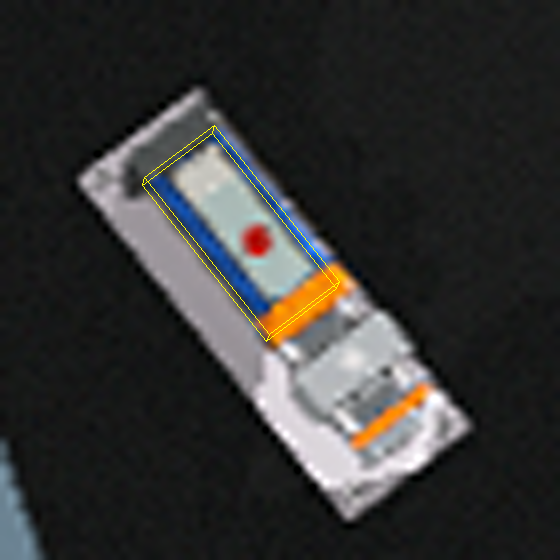

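Call:
{"name": "move_arm", "arguments": {"rows": "-3 0 -1 0 0 0 0.9; -3 0 -1 0 0 0 0.9; -3 0 -1 0 0 0 0.9; -3 0 0 0 0 0 0.9; -3 0 0 0 0 0 0.9; -3 0 0 0 0 0 0.9; -3 0 0 0 0 0 0.9; 0 0 0 0 0 0 0.9; 0 0 0 0 0 0 0.9"}}

```text
time_s: 28.15
eef_pos: [0.417, 0.2689, 0.2439]
eef_rot: [0.0, 0.788, -0.616, 0.0]
wrist_force: [0.9, 0.1, 0.2]
opening: 0.898
```

```bash
python3 - <<'E'
from fitc import *
cs=ctrl.camera("scene")
overlay(cs,262,130,342,200,10,"pics/zs2.png",(-.7,0,7),0)
for q in("blue_jar","amber_bottle","counter","cover_box"): print(q,[(d["bbox"],round(d["confidence"],2)) for d in ctrl.look_for("scene",q)[:1]])
E
```

```text
blue_jar [([322.1, 144.8, 341.4, 158.3], 0.62)]
amber_bottle []
counter [([206.5, 318.3, 238.4, 345.7], 0.98)]
cover_box [([322.3, 143.4, 342.3, 158.2], 0.49)]
```

View pics/zs2.png

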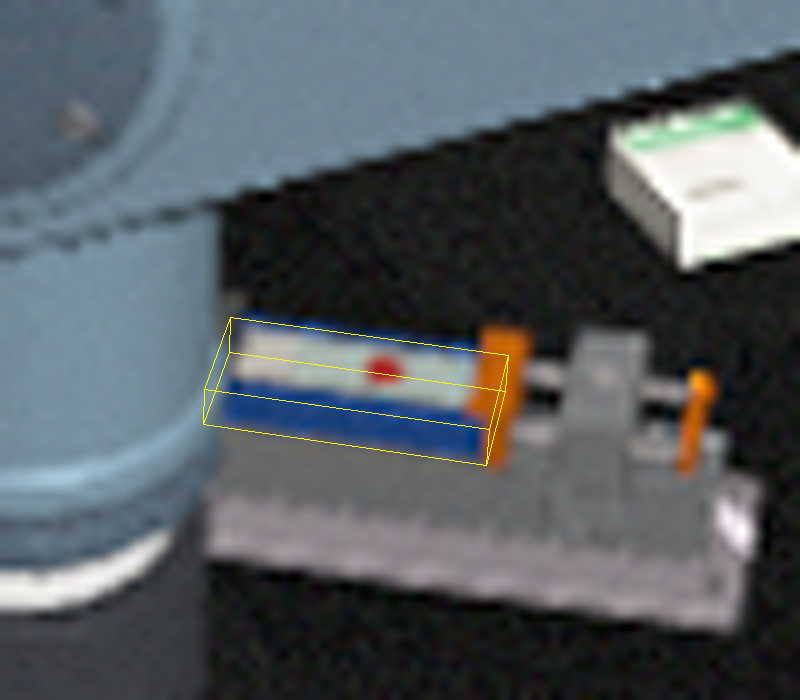

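```bash
python3 -c "
from h import *
print(ctrl.hand_in()); print(ctrl.get_obs()['time_s'])"
```

```text
the job is handed in; nothing more can be done
None
the job is handed in; nothing more can be done
```

The carrier is loaded in the grey holder and clamped by the gate, and I handed the job in at about 28 s of the 45 s; the hand-in gives no verdict.

**What I did:**
- I took the large blue carrier off the rest and tilted it 25°. I felt for the bed, then slipped its low end under the gate lip.
- I pushed the gate back to its end stop, with about 13.9 N at the wrist, and laid the carrier flat down to bed contact.
- I eased it back until the fixed stop took the gate's push: it stopped moving and the push at the wrist fell to about 1 N. Then I let go and drew the arm clear.
- The largest force I read was about 14 N. Readings came only at the end of each move.

**Last checks:**
- **Position:** in both cameras the carrier's outline matches flat on the bed, about 0.7 mm short of centre along, which is inside my registration error of about 2 mm. It looked centred across and lined up, and the top view showed both ends under the lips.
- **Gate:** it is still part open; I estimate about 5 mm by eye.
- **Contact:** with the gripper open, the wrist force was near zero.

**What was off:**
- The carrier sat about 1° tilted in the grip, so I corrected this while laying it flat.
- Downward force reached about 11 N for a moment while sliding, so I raised the arm to ease it.
- **Loose things:** the last network check found only the counter and the cover box where they were. It missed the amber bottle and called the cover box the blue jar, because the arm was in the way. The bottle still looked in place in the views up to release, and the arm never went near the jar.

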